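Unbolt the parts drawer with the hooked rod

ROBOT

A 7-joint arm with a two-finger parallel gripper is mounted at the origin on the work surface; the furniture and walls round the work are solid. World frame = base frame: x ahead of the robot, y to its left, z up, the work surface at z = 0. Lengths are in m, angles in rad, forces in N, time in s.
With the tool pointing down it reaches from about 0.4 to 0.85 m from the base axis. Payload 10.4 kg.
Tool frame: the origin (TCP) lies at the very end of the fingers, on their centre line; the grasp point (between the pads) lies r.pinch_z behind it (r.pinch_z is the distance from the TCP to the grasp point, in m); z points along the fingers, x is the direction in which the jaws open and shut, and the axes are right-handed (so a half turn about z gives the same grasp; the last joint's range is limited). The gripper opens to 87 mm and grips with 3 to 60 N. Pads are 19 mm wide; open, the fingers measure 117 mm over their backs; the gripper's body (75 mm by 190 mm) begins 51 mm behind the grasp point.
Start: joints at [-0.023, 0.332, -0.065, 1.46, 0.022, 1.35, -0.088], TCP at [0.625, 0, 0.223] pointing down, gripper open.
Joint ranges: [-2.6, 2.6], [-0.5, 2.12], [-1.47, 1.34], [0.16, 2.42], [-1.27, 4.41], [0.06, 2.06], [-2.6, 2.6]. Speed limits (rad/s): [2.22, 2.22, 2.79, 2.79, 3.14, 3.14, 3.14].

INTERFACE

Orientations are given as a unit quaternion [x, y, z, w].
In Python, from bench import r gives the robot as it stands.
- The arm moves only by the tool carry_out, never from a script. Its argument "increments" is text: rows parted by semicolons, each of 7 numbers parted by spaces: the turn, a rotation vector about the tool's x, y, z in degrees, then the shift along the tool's x, y, z in m, then the finger opening in m, from 0 to 0.087. A call has exactly 5 rows; each row is the pose to reach, as a shift and turn from the pose measured when the call began, along the tool's axes at that moment; what a row does not reach only later rows make up. A row lasts 1/8 s, in which the tool goes at most 62.5 mm and 10.7 degrees, less where a joint would pass 70% of its speed; a pose out of reach is approached as far as the arm can. A call with a gripper value outside its range is refused whole. The fingers move at their own pace and stop on an object; "squeeze" is the grip in N (left out, the last holds). Time passes only in rows, so rows that repeat a pose let the fingers close, or fill a call up. It gives the time, the measured TCP pose, the force and the opening at its end, in the units of the state.
- r.read_state(): the state, without advancing time (a new reading comes with each control period).
- r.camera(name): name is "scene" or "side" or "wrist"; returns (picture, depth): 384x512x3 uint8, blue, green, red; 384x512 float32, m along the optical axis (not along the pixel's ray), 0 where there is no reading.
- r.camera_model(name): a dict with "K" (3x3 intrinsics, pixels), "extrinsics" (4x4, takes a point from camera to world coordinates). Camera axes: x right, y down, z forward; pixel columns grow to the right and rows downward; lengths in m; the calibration is good to about 2 mm. A picture is of the moment at which its call begins: read the wrist's pose just before it. camera_model takes no time and is no camera call; for the wrist camera it gives the pose at the moment of the call.
- r.close_job(): hands the job in, once; it reports no verdict.
The state is a dict: "time": time; "joint_positions": joint angles; "joint_vel": joint speeds; "joint_torque": joint torques, N m; "ee_pos": TCP position; "eef_rot": TCP orientation; "ft_force": force on the tool from outside, world axes, zero at the start; "torque": the same for the moment, N m; "width": finger opening in m.
Only numpy, scipy, OpenCV 4.12 (cv2) and the standard library are available. Lean on these libraries where they do the work, as an engineer would, in place of code of your own. Each camera call takes 0.05 s, during which the arm holds its last target.

TASK

Take the hooked rod from its rack and, reaching with it under the overhanging top of the small cabinet, slide the bolt fully back (sideways, away from the drawer), then hook the drawer's bar handle and pull the drawer out to its stop. Touch the bolt and the drawer only with the rod, leave everything else standing where it is, and finally hang the rod back upright in the fork of its rack and let go.

Things in the scene. Friction and masses are not known exactly. Their poses are not given: they have to be found in the camera images.
- cabinet: Plywood parts cabinet, 360 wide, 110 deep, fixed. Origin: bench level, in the plane of the drawer front, mid-width; x points into it (away from the robot), y to the left, z up. Left part (y -45 to 157 mm): drawer; right part: a stile with the bolt, flush with the drawer front.
- top_edge (a point): Middle of the lower front edge of the cabinet's top board, 200 mm above the bench and 80 mm in front of the drawer front. The board (380 wide, 16 thick) overhangs bolt and handle, so they cannot be reached from straight above, only slantwise from the front. A pot and ear defenders stand on it, up to 90 mm high. Axes as the cabinet's.
- bolt (a joint): Steel bolt on the stile. 0 = fully shot: its end stands 25 mm before the drawer front and blocks the drawer. Grows as it slides sideways to cabinet -y (right), 0.05 m = fully back at its stop; past 0.026 the drawer is free. Stays where left; friction about 1.5 N.
- bolt_knob (a point): Middle of the bolt's stud, 75 mm above the bench, 37 mm before the stile: a 10 mm pin pointing to the robot, 18 to 52 mm before the stile, ending in a black 18 mm ball. Moves with the bolt; axes as the cabinet's. Guide staples (24 mm proud, 10 wide) are centred 44 mm left and 58 mm right of it when shot. Left of it is free up to the drawer handle, whose near end is 106 mm left.
- drawer (a joint): Wooden drawer, front 202 wide, 100 high. 0 = shut; grows as it slides out to the robot (cabinet -x); stop at 0.075 m. Stays where left; friction about 1.5 N.
- drawer_handle (a point): Middle of the drawer's bar handle: level steel bar, 10 mm thick, 110 mm long along cabinet y, 60 mm above the bench, centre line 45 mm before the drawer front (40 mm clear behind it, open above and below). Moves with the drawer; axes as the cabinet's.
- rod_grip (a point): Centre of the hooked rod's dark wooden handle (24 x 24 mm, 64 long along the rod's z). z runs from hook to handle; x, y across its flat faces; when hung, z is up and the hook's end points to -x. Under it a brass collar, 36 mm wide, 6 thick, underside 38 mm below this point, then an 8 mm steel rod, 170 mm to the bend. Mass 0.13 to 0.21 kg.
- rod_hook (a point): The bend of the hook, on the rod's centre line, 208 mm below the handle's centre. From here an end 22 mm long, 8 mm thick turns 50 degrees off the rod's direction to the rod's -x: its tip's centre is 17 mm to -x and 14 mm further down. The hook thus opens to -x. Axes as the rod's.
- rack_rest (a point): Where the underside of the hung rod's collar sits on the fixed rack, on the rod's axis, 225 mm above the bench. Two level steel tines, tops at this height, leave an 18 mm slot open to the rack's -x (the robot's side). Post 35 to 55 mm to +x, no higher than the tines; lips 4 mm high on the tines 27 to 32 mm to -x. Wooden foot 110 x 100, 15 high. Axes: the rack's, z up.
- rod: The whole hooked rod (see its handle and hook); origin on its axis at the underside of the collar; axes as the handle's.
- plane: Wooden block plane, 52x150x80 mm; bystander, to be left alone; origin at the centre of its underside.
- tin: Yellow-green round tin, 69 mm wide, 59 high; bystander, to be left alone; origin at the centre of its underside.
- ball: Faceted wooden ball, about 52 mm; bystander, to be left alone; origin at the centre of its underside.
- tape: Black tape measure, 94x139x41 mm; bystander, to be left alone; origin at the centre of its underside.
- sander: Cork sanding block, 60x97x26 mm; bystander, to be left alone; origin at the centre of its underside.
- mallet: Hammer lying flat, 270 mm long; bystander, to be left alone; origin at the centre of its underside.
- file: File with black handle lying flat, 250 mm long; bystander, to be left alone; origin at the centre of its underside.

How it is judged:
By the outcome, as a careful person would: the job done as asked, in the order asked, and still so for the second after the job is handed in, with the robot touching nothing.
It also fails if it takes over 72 s, if anything falls off the work surface, if the arm or the gripper's body presses on something with over 40 N, if the wrist force passes 120 N, or if a joint passes its speed limit or range.

## Working session

There is one attempt and no reset: what is moved stays moved. The work goes in short steps, Python scripts to look and compute and a tool call to move; the robot and the scene stay as the last step left them, time stands still between calls to the robot, and variables do not carry over. Pictures are saved under pics/ and viewed, and the job is handed in when it is done.

Besides the shell and the picture viewer there is one more tool, called after "Emit:" in YAML: its name, and indented under it one key for each argument. carry_out: Moves the arm, as the interface text tells. Its arguments: {"type":"object","properties":{"increments":{"type":"string"},"squeeze":{"type":"number"}},"required":["increments"]}

```bash
ls; mkdir -p pics
python3 - <<'E'
from bench import r
import cv2, numpy as np
print(r.read_state(), r.pinch_z)
for n in ["scene","side","wrist"]:
    p,d=r.camera(n); cv2.imwrite(f"pics/{n}0.png",p); np.save(f"pics/{n}0.npy",d)
    m=r.camera_model(n); print(n,m); np.savez(f"pics/{n}0.npz",K=m["K"],E=m["extrinsics"])
E
```

```text
pics
{'time': 0.0, 'joint_positions': array([-0.02259304,  0.33287027, -0.06467291,  1.46094171,  0.02158728,
        1.34990014, -0.08850161]), 'joint_vel': array([-8.44646010e-04, -1.25047832e-03, -4.87330762e-04,  1.67945753e-08,
       -1.56227280e-03,  8.56185629e-04,  1.20252264e-03]), 'joint_torque': array([-1.20520472e-04, -6.23245955e+01,  2.44190963e-02, -3.89891267e+01,
       -6.13984605e-02,  3.97891912e-02,  1.87085252e-04]), 'ee_pos': array([ 6.24611551e-01, -2.23868802e-05,  2.21754686e-01]), 'eef_rot': array([ 9.99999746e-01, -7.98930220e-06, -7.11653603e-04,  3.13846504e-05]), 'ft_force': array([ 0.41806459,  0.27080389, -0.40589074]), 'torque': array([-0.07825193,  0.00524984,  0.00829162]), 'width': 0.08706506688687823} 0.0187
scene {'K': array([[358.92722098,   0.        , 259.5699963 ],
       [  0.        , 358.92722098, 192.49902932],
       [  0.        ,   0.        ,   1.        ]]), 'extrinsics': array([[-0.66813034, -0.54959584,  0.50154387, -0.15471821],
       [-0.74398314,  0.48484173, -0.45980168,  0.60271481],
       [ 0.00953569, -0.68034764, -0.732
[... 332 characters left out ...]
[-0.98404564,  0.13667302, -0.11390634,  0.19729286],
       [-0.01006156, -0.68194979, -0.73132978,  1.45731723],
       [ 0.        ,  0.        ,  0.        ,  1.        ]])}
wrist {'K': array([[286.30301238,   0.        , 260.99942621],
       [  0.        , 286.30301238, 191.11603568],
       [  0.        ,   0.        ,   1.        ]]), 'extrinsics': array([[ 9.99999538e-01,  6.19482706e-04, -7.35021084e-04,
         6.25391945e-01],
       [ 3.87391206e-04, -9.59518876e-01, -2.81644060e-01,
         7.68428775e-02],
       [-8.79740229e-04,  2.81643645e-01, -9.59518673e-01,
         3.84105593e-01],
       [ 0.00000000e+00,  0.00000000e+00,  0.00000000e+00,
         1.00000000e+00]])}
```

View pics/scene0.png

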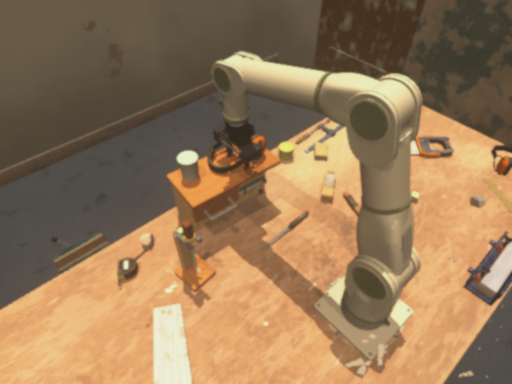

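View pics/side0.png

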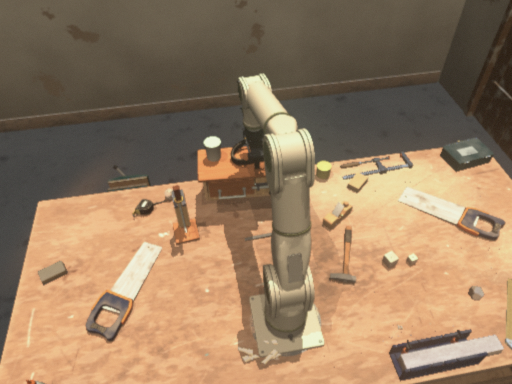

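View pics/wrist0.png

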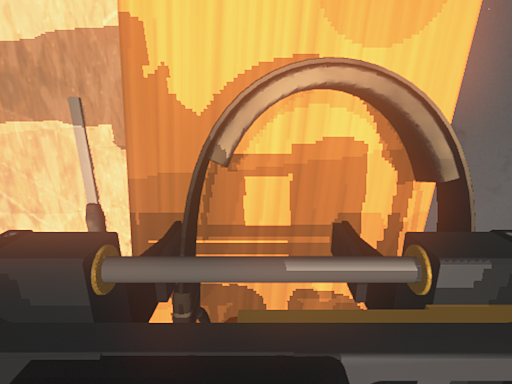

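```bash
cat > h.py <<'E'
import numpy as np, cv2
def load(n):
    z=np.load(f"pics/{n}.npz"); return cv2.imread(f"pics/{n}.png"),np.load(f"pics/{n}.npy"),z["K"],z["E"]
def cloud(d,K,E):
    v,u=np.mgrid[:d.shape[0],:d.shape[1]]
    P=np.stack([(u-K[0,2])/K[0,0]*d,(v-K[1,2])/K[1,1]*d,d],-1)
    return P@E[:3,:3].T+E[:3,3]
def crop(n,u0,u1,v0,v1,s,out):
    p=cv2.imread(f"pics/{n}.png")[v0:v1,u0:u1]
    cv2.imwrite(f"pics/{out}.png",cv2.resize(p,None,fx=s,fy=s,interpolation=cv2.INTER_CUBIC))
E
python3 - <<'E'
from h import *
crop("scene0",110,350,80,300,3,"c1"); crop("side0",100,360,70,260,3,"c2")
for n in ["scene0","side0"]:
    p,d,K,E=load(n); C=cloud(d,K,E); print(n)
    pts={"scene0":[(187,160),(175,172),(280,155),(200,208),(265,190),(187,230),(195,275),(288,150),(330,180),(147,240),(127,267),(300,222)],"side0":[(212,145),(200,178),(180,190),(186,235),(323,168),(338,213),(147,207),(347,240),(230,155)]}[n]
    for u,v in pts: print((u,v),C[v,u].round(3))
E
```

```text
scene0
(187, 160) [0.674 0.176 0.302]
(175, 172) [0.737 0.199 0.216]
(280, 155) [ 0.705 -0.309  0.024]
(200, 208) [0.631 0.182 0.096]
(265, 190) [ 0.602 -0.122  0.003]
(187, 230) [0.446 0.334 0.28 ]
(195, 275) [0.457 0.338 0.015]
(288, 150) [ 0.677 -0.331  0.06 ]
(330, 180) [ 0.425 -0.324  0.063]
(147, 240) [0.677 0.391 0.039]
(127, 267) [0.621 0.5   0.042]
(300, 222) [ 0.384 -0.109  0.002]
side0
(212, 145) [0.665 0.171 0.298]
(200, 178) [0.559 0.238 0.224]
(180, 190) [0.507 0.321 0.223]
(186, 235) [0.446 0.33  0.011]
(323, 168) [ 0.687 -0.332  0.054]
(338, 213) [ 0.418 -0.323  0.043]
(147, 207) [0.612 0.488 0.037]
(347, 240) [ 0.288 -0.324  0.022]
(230, 155) [0.683 0.099 0.215]
```

View pics/c1.png

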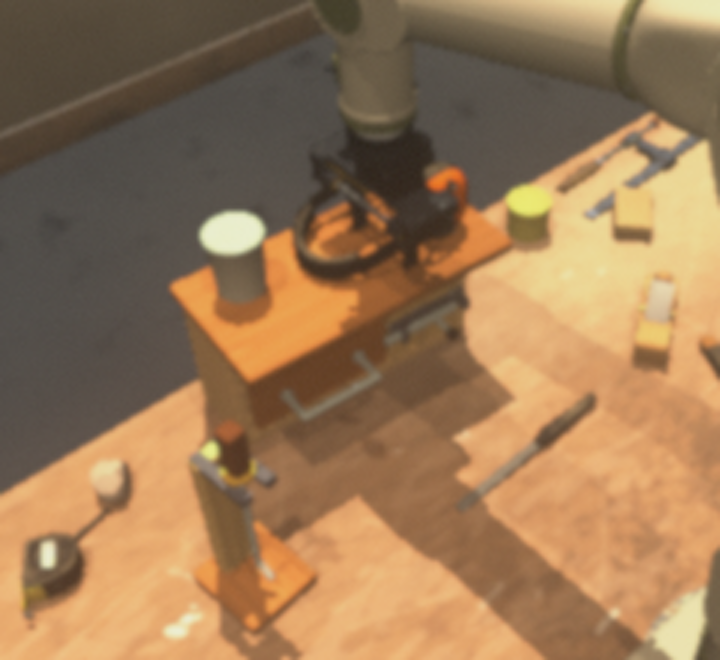

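View pics/c2.png

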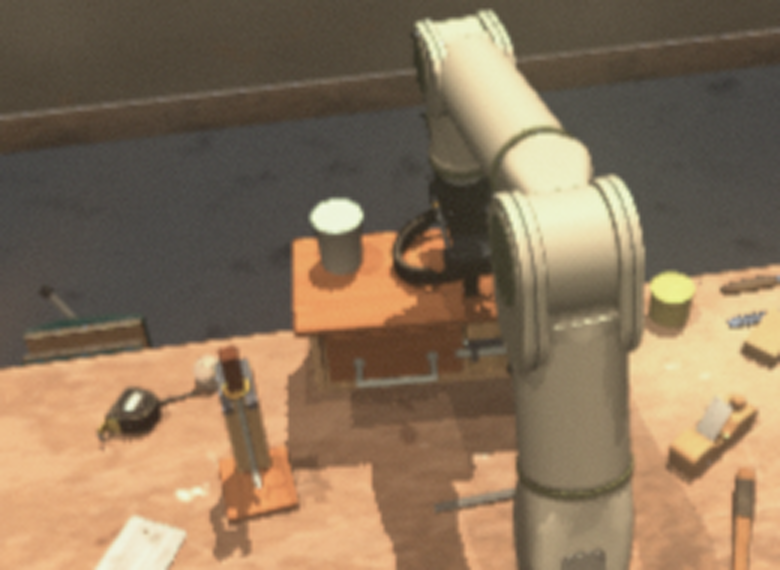

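Run:
```python
from h import *
p,d,K,E=load("wrist0"); C=cloud(d,K,E)
for v in (60,80,120,160,200,240,260):
    print(v,[(u,C[v,u].round(3).tolist()) for u in (60,90,130,200,215,235,330,400,440,465)])
```

```text
60 [(60, [0.377, 0.133, -0.001]), (90, [0.414, 0.132, 0.0]), (130, [0.554, 0.101, 0.216]), (200, [0.592, 0.101, 0.216]), (215, [0.6, 0.101, 0.215]), (235, [0.611, 0.101, 0.218]), (330, [0.657, 0.097, 0.243]), (400, [0.7, 0.101, 0.216]), (440, [0.721, 0.101, 0.217]), (465, [0.736, 0.101, 0.215])]
80 [(60, [0.372, 0.109, -0.001]), (90, [0.409, 0.11, -0.002]), (130, [0.553, 0.091, 0.216]), (200, [0.592, 0.091, 0.217]), (215, [0.6, 0.091, 0.216]), (235, [0.611, 0.091, 0.217]), (330, [0.657, 0.089, 0.245]), (400, [0.688, 0.089, 0.246]), (440, [0.723, 0.091, 0.216]), (465, [1.415, 0.178, -0.803])]
120 [(60, [0.364, 0.061, 0.001]), (90, [0.402, 0.061, 0.0]), (130, [0.55, 0.07, 0.215]), (200, [0.591, 0.07, 0.217]), (215, [0.599, 0.07, 0.216]), (235, [0.614, 0.071, 0.253]), (330, [0.665, 0.07, 0.216]), (400, [0.693, 0.071, 0.24]), (440, [0.707, 0.071, 0.249]), (465, [1.444, 0.027, -0.8])]
160 [(60, [0.353, 0.008, 0.001]), (90, [0.396, 0.009, 0.005]), (130, [0.548, 0.047, 0.217]), (200, [0.598, 0.054, 0.258]), (215, [0.605, 0.054, 0.257]), (235, [0.61, 0.047, 0.216]), (330, [0.666, 0.047, 0.21
[... 306 characters left out ...]
]), (400, [0.711, 0.022, 0.217]), (440, [0.72, 0.03, 0.24]), (465, [0.719, 0.036, 0.259])]
240 [(60, [0.564, 0.038, 0.304]), (90, [0.572, 0.037, 0.303]), (130, [0.54, -0.006, 0.215]), (200, [0.586, -0.005, 0.216]), (215, [0.596, -0.005, 0.217]), (235, [0.608, -0.006, 0.216]), (330, [0.67, -0.005, 0.216]), (400, [0.715, -0.005, 0.216]), (440, [0.681, 0.037, 0.303]), (465, [0.688, 0.037, 0.303])]
260 [(60, [0.571, 0.037, 0.315]), (90, [0.577, 0.036, 0.313]), (130, [0.586, 0.033, 0.307]), (200, [0.607, 0.033, 0.307]), (215, [0.612, 0.033, 0.307]), (235, [0.617, 0.032, 0.307]), (330, [0.646, 0.032, 0.306]), (400, [0.667, 0.033, 0.307]), (440, [0.674, 0.037, 0.315]), (465, [0.681, 0.037, 0.314])]
```

Emit:
carry_out:
  increments: "0 0 0 0 0 -0.05 0.087; 0 0 0 0 0 -0.1 0.087; 0 0 0 0 0 -0.15 0.087; 0 0 0 0 0 -0.2 0.087; 0 0 0 0 0 -0.2 0.087"

```text
time: 0.78
ee_pos: [0.6258, 0.0, 0.4262]
eef_rot: [1.0, -0.0, 0.003, -0.0]
ft_force: [1.1, 0.1, -0.9]
width: 0.087
```

```bash
cat >> h.py <<'E'
def snap(names,tag):
    from bench import r
    for n in names:
        m=r.camera_model(n)
        p,d=r.camera(n); cv2.imwrite(f"pics/{n}{tag}.png",p); np.save(f"pics/{n}{tag}.npy",d)
        np.savez(f"pics/{n}{tag}.npz",K=m["K"],E=m["extrinsics"])
def st():
    from bench import r
    s=r.read_state(); print("t",round(s["time"],2),"p",s["ee_pos"].round(4),"q",s["eef_rot"].round(4),"F",s["ft_force"].round(1),"w",round(s["width"],4),"j",s["joint_positions"].round(3)); return s
E
python3 - <<'E'
from h import *
st(); snap(["wrist"],"1"); snap(["scene","side"],"1")
E
```

```text
t 0.78 p [0.6258 0.     0.4262] q [ 1.0e+00 -0.0e+00  2.7e-03 -2.0e-04] F [ 1.1  0.1 -0.9] w 0.087 j [-0.039  0.322 -0.05   1.055  0.016  1.76  -0.083]
```

View pics/wrist1.png

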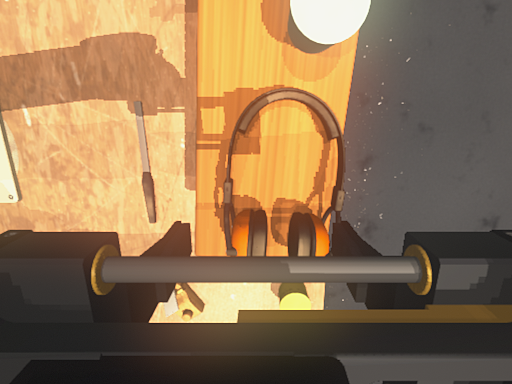

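Run:
```python
from h import *
for n in ["scene1","side1","wrist1","wrist0"]:
    p,d,K,E=load(n); C=cloud(d,K,E)
    m=(abs(C[...,2]-0.216)<0.008)&(C[...,0]>0.45)&(C[...,0]<0.85)&(abs(C[...,1])<0.35)&(d>0)
    hsv=cv2.cvtColor(p,cv2.COLOR_BGR2HSV); m&=(hsv[...,1]>90)
    P=C[m]; 
    if len(P)<50: continue
    rect=cv2.minAreaRect(P[:,:2].astype(np.float32)*1000); print(n,len(P),rect,P[:,2].mean())
    # left edge line x(y): lowest x per y bin
    ys=np.arange(-0.2,0.26,0.02); out=[]
    for y in ys:
        q=P[abs(P[:,1]-y)<0.01]
        if len(q)>8: out.append((y,q[:,0].min(),q[:,0].max()))
    out=np.array(out)
    print(out.round(3).tolist())
for n in ["scene1","side1"]:
    p,d,K,E=load(n); C=cloud(d,K,E)
    print(n)
    m=(abs(C[...,2]-0.015)<0.009)&(C[...,0]>0.3)&(C[...,0]<0.6)&(abs(C[...,1]-.33)<0.12)
    hsv=cv2.cvtColor(p,cv2.COLOR_BGR2HSV); m&=(hsv[...,1]>150)
    k=cv2.morphologyEx(m.astype(np.uint8),cv2.MORPH_OPEN,np.ones((2,2)))
    P=C[k>0]; print("foot",len(P),cv2.minAreaRect(P[:,:2].astype(np.float32)*1000))
    m=(C[...,2]>0.2)&(C[...,2]<0.35)&(C[...,0]>0.35)&(C[...,0]<0.56)&(abs(C[...,1]-.33)<0.08)
    v,u=np.where(m)
    for a,b in list(zip(v,u)): print(a,b,C[a,b].round(3),p[a,b])
```

```text
scene1 2965 ((626.685791015625, 118.10623168945312), (270.636962890625, 502.0909118652344), 9.374401092529297) 0.21701483460129362
[[-0.14, 0.548, 0.619], [-0.12, 0.529, 0.61], [-0.1, 0.532, 0.603], [-0.08, 0.532, 0.726], [-0.06, 0.531, 0.724], [-0.04, 0.534, 0.725], [-0.02, 0.535, 0.726], [-0.0, 0.536, 0.731], [0.02, 0.54, 0.728], [0.04, 0.541, 0.719], [0.06, 0.54, 0.73], [0.08, 0.544, 0.734], [0.1, 0.544, 0.735], [0.12, 0.546, 0.718], [0.14, 0.547, 0.684], [0.16, 0.548, 0.663], [0.18, 0.551, 0.741], [0.2, 0.552, 0.746], [0.22, 0.553, 0.744], [0.24, 0.555, 0.745]]
side1 1617 ((588.2074584960938, 150.6971435546875), (363.21673583984375, 309.7764892578125), 84.27778625488281) 0.21415638395271414
[[-0.04, 0.606, 0.716], [-0.02, 0.531, 0.727], [-0.0, 0.532, 0.726], [0.02, 0.534, 0.729], [0.04, 0.533, 0.727], [0.06, 0.535, 0.718], [0.08, 0.542, 0.728], [0.1, 0.542, 0.731], [0.12, 0.543, 0.741], [0.14, 0.544, 0.727], [0.16, 0.542, 0.663], [0.18, 0.546, 0.666], [0.2, 0.545, 0.738], [0.22, 0.55, 0.745], [0.24, 0.551, 0.747]]
wrist1 28663 ((636.7689208984375, 28.627700805664062), (332.557525
[... 27784 characters left out ...]
.231] [72 82 95]
205 177 [0.429 0.336 0.224] [ 80  96 113]
205 183 [0.429 0.314 0.22 ] [59 69 82]
205 184 [0.429 0.31  0.219] [57 68 83]
205 185 [0.425 0.306 0.222] [58 77 97]
206 174 [0.421 0.347 0.229] [109 124 143]
206 175 [0.422 0.344 0.227] [72 80 91]
206 176 [0.426 0.34  0.223] [59 68 80]
206 177 [0.421 0.336 0.227] [57 74 91]
206 183 [0.423 0.314 0.22 ] [56 74 94]
206 184 [0.427 0.311 0.215] [ 65  82 101]
206 185 [0.426 0.307 0.215] [ 60  83 108]
207 174 [0.419 0.348 0.226] [ 89 113 145]
207 175 [0.421 0.344 0.223] [61 71 89]
207 176 [0.419 0.34  0.224] [56 70 85]
207 177 [0.419 0.337 0.224] [52 71 90]
208 175 [0.423 0.346 0.215] [ 67  90 114]
208 176 [0.426 0.342 0.211] [ 60  84 105]
```

Emit:
carry_out:
  increments: "0 0 -10 -0.028 -0.055 0 0.087; 0 0 -20 -0.056 -0.11 0 0.087; 0 0 -30 -0.084 -0.165 0 0.087; 0 0 -40 -0.112 -0.22 0 0.087; 0 0 -50 -0.14 -0.275 0 0.087"

```text
time: 1.55
ee_pos: [0.4833, 0.2763, 0.4197]
eef_rot: [0.905, 0.425, -0.002, -0.0]
ft_force: [0.8, -0.1, -0.5]
width: 0.0869
```

Run:
```python
from h import *
st()
from bench import r
from scipy.spatial.transform import Rotation as R
s=r.read_state(); M=R.from_quat(s["eef_rot"]).as_matrix(); print(M.round(3))
a=np.radians(5); T=np.array([[-np.sin(a),np.cos(a),0],[np.cos(a),np.sin(a),0],[0,0,-1]]).T
print("rotvec",np.degrees(R.from_matrix(M.T@T).as_rotvec()).round(1), "shift",(M.T@(np.array([.452,.329,.40])-s["ee_pos"])).round(3))
```

```text
t 1.55 p [0.4833 0.2763 0.4197] q [ 9.051e-01  4.252e-01 -2.300e-03 -3.000e-04] F [ 0.8 -0.1 -0.5] w 0.0869 j [-0.327  0.179 -0.331  1.25   0.057  1.725  0.235]
[[ 0.638  0.77  -0.004]
 [ 0.77  -0.638 -0.001]
 [-0.004 -0.002 -1.   ]]
rotvec [ -0.2   0.2 -44.7] shift [ 0.021 -0.058  0.02 ]
```

Emit:
carry_out:
  increments: "0 0 -10 0.005 -0.015 0.005 0.087; 0 0 -20 0.01 -0.03 0.01 0.087; 0 0 -30 0.015 -0.045 0.015 0.087; 0 0 -40 0.02 -0.058 0.02 0.087; 0 0 -45 0.021 -0.058 0.02 0.087"

```text
time: 2.17
ee_pos: [0.4506, 0.3302, 0.3978]
eef_rot: [0.671, 0.741, -0.004, -0.002]
ft_force: [-0.2, 0.2, -0.4]
width: 0.0874
```

Run:
```python
from h import *
st(); snap(["wrist"],"2")
p,d,K,E=load("wrist2"); C=cloud(d,K,E)
m=(C[...,2]>0.19)&(C[...,2]<0.32); 
v=np.zeros(p.shape,np.uint8)
for lo,hi,n in ((.288,.305,"handletop"),(.228,.236,"collar"),(.217,.228,"tines"),(.008,.022,"foot")):
    k=((C[...,2]>lo)&(C[...,2]<hi)&(abs(C[...,0]-.45)<.12)&(abs(C[...,1]-.33)<.12))
    P=C[k]; print(n,len(P),P.mean(0).round(4),P.min(0).round(3),P.max(0).round(3),cv2.minAreaRect(P[:,:2].astype(np.float32)*1000))
```

```text
t 2.17 p [0.4506 0.3302 0.3978] q [ 0.6711  0.7414 -0.0036 -0.0016] F [-0.2  0.2 -0.4] w 0.0874 j [-0.348  0.191 -0.44   1.29   0.078  1.686  0.898]
handletop 562 [0.4571 0.3279 0.2943] [0.445 0.316 0.288] [0.471 0.341 0.297] ((458.4318542480469, 327.94659423828125), (24.2319278717041, 23.988603591918945), 9.614384651184082)
collar 297 [0.4442 0.3271 0.2305] [0.425 0.303 0.228] [0.468 0.347 0.235] ((448.1539001464844, 326.5672912597656), (41.757930755615234, 44.26932144165039), 5.6869025230407715)
tines 1298 [0.4749 0.3298 0.2243] [0.425 0.302 0.217] [0.514 0.358 0.228] ((469.0610046386719, 329.0735168457031), (85.56102752685547, 49.919921875), 5.67972469329834)
foot 1618 [0.4549 0.3279 0.0149] [0.415 0.275 0.01 ] [0.531 0.383 0.018] ((472.98822021484375, 328.71551513671875), (107.12897491455078, 99.96711730957031), 5.720856189727783)
```

View pics/wrist2.png

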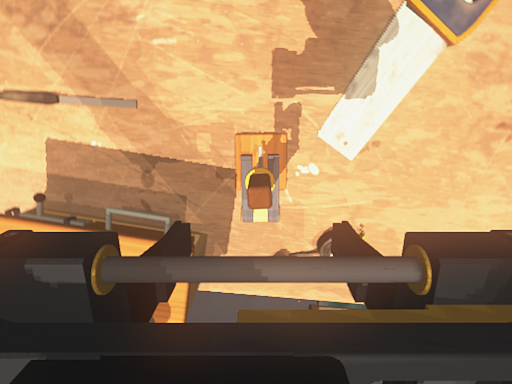

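Run:
```python
from h import *
p,d,K,E=load("scene0"); C=cloud(d,K,E)
for u,v in [(370,287),(372,285),(374,112),(376,117),(229,77),(365,330)]: print((u,v),C[v,u].round(3))
crop("scene0",200,430,40,370,1.8,"c3")
```

```text
(370, 287) [-0.011  0.07   0.253]
(372, 285) [-0.013  0.069  0.265]
(374, 112) [0.135 0.035 0.709]
(376, 117) [0.128 0.036 0.701]
(229, 77) [0.585 0.047 0.597]
(365, 330) [-0.049  0.054  0.012]
```

View pics/c3.png

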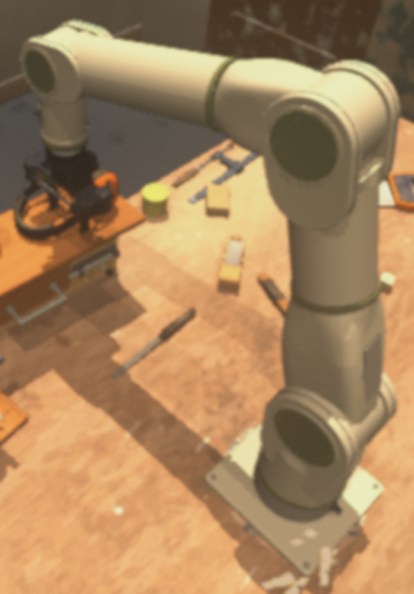

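```bash
cat >> h.py <<'E'
from scipy.spatial.transform import Rotation as R
PZ=.0187
def frame(yaw,tilt):
    """tool y along yaw dir (horizontal part), tool z down leaning forward by tilt deg; tool x = left"""
    a,t=np.radians(yaw),np.radians(tilt)
    f=np.array([np.cos(a),np.sin(a),0]); l=np.array([-np.sin(a),np.cos(a),0]); u=np.array([0,0,1.])
    z=np.sin(t)*f-np.cos(t)*u; y=np.cos(t)*f+np.sin(t)*u
    return np.stack([l,y,z],1)
def go(T,p):
    s=st(); M=R.from_quat(s["eef_rot"]).as_matrix()
    print("rotvec",np.degrees(R.from_matrix(M.T@T).as_rotvec()).round(2),"shift",(M.T@(np.array(p)-s["ee_pos"])).round(4))
E
python3 - <<'E'
from h import *
T=frame(5.7,-15); print(np.linalg.det(T))
Hc=np.array([.4582,.328,.2635]); g=Hc+PZ*T[:,2]
go(T,g); go(T,g-.09*T[:,2])
E
```

```text
1.0
t 2.23 p [0.4512 0.3297 0.3979] q [ 0.6703  0.7421 -0.0035 -0.0015] F [0.1 0.6 0.1] w 0.0871 j [-0.347  0.191 -0.439  1.289  0.079  1.686  0.902]
rotvec [14.59  0.16  0.1 ] shift [-0.002   0.0031  0.1525]
t 2.23 p [0.4512 0.3297 0.3979] q [ 0.6703  0.7421 -0.0035 -0.0015] F [0.1 0.6 0.1] w 0.0871 j [-0.347  0.191 -0.439  1.289  0.079  1.686  0.902]
rotvec [14.59  0.16  0.1 ] shift [-0.0022  0.0257  0.0654]
```

Emit:
carry_out:
  increments: "8 0.1 0 -0.002 0.015 0.03 0.087; 14.6 0.1 0 -0.002 0.026 0.065 0.087; 14.6 0.1 0 -0.002 0.018 0.095 0.087; 14.6 0.1 0 -0.002 0.0105 0.124 0.087; 14.6 0.1 0 -0.002 0.003 0.152 0.087"

```text
time: 2.85
ee_pos: [0.4526, 0.3268, 0.2436]
eef_rot: [0.665, 0.735, -0.098, -0.088]
ft_force: [1.1, -0.6, 0.8]
width: 0.0868
```

Run:
```python
from h import *
snap(["wrist"],"3")
T=frame(5.7,-15)
Hc=np.array([.4582,.328,.2635]); g=Hc+PZ*T[:,2]
go(T,g)
```

```text
t 2.9 p [0.4509 0.3261 0.2403] q [ 0.6649  0.7349 -0.1007 -0.088 ] F [ 0.5  1.  -3. ] w 0.0868 j [-0.31   0.394 -0.424  1.393  0.007  1.608  0.947]
rotvec [-0.37  0.27 -0.01] shift [ 0.0011  0.0012 -0.0057]
```

View pics/wrist3.png

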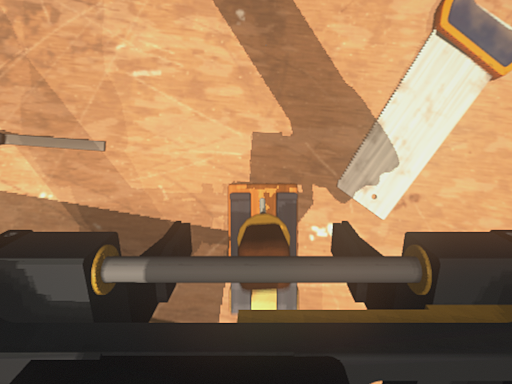

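Emit:
carry_out:
  increments: "0 0 0 0.001 0.001 -0.0055 0.06; 0 0 0 0.001 0.001 -0.0055 0.03; 0 0 0 0.001 0.001 -0.0055 0.015; 0 0 0 0.001 0.001 -0.0055 0.015; 0 0 0 0.001 0.001 -0.0055 0.015"
  squeeze: 55

```text
time: 3.52
ee_pos: [0.4533, 0.3275, 0.2455]
eef_rot: [0.665, 0.735, -0.1, -0.088]
ft_force: [-0.1, -0.5, 0.2]
width: 0.0449
```

Run:
```python
from h import *
T=frame(5.7,-15)
Hc=np.array([.4582,.328,.2635]); g=Hc+PZ*T[:,2]
go(T,g)
f=np.array([np.cos(np.radians(5.7)),np.sin(np.radians(5.7)),0])
go(T,g+[0,0,.02]);go(T,g+[0,0,.02]-.1*f)
```

```text
t 3.52 p [0.4533 0.3275 0.2455] q [ 0.665   0.7348 -0.1005 -0.088 ] F [-0.1 -0.5  0.2] w 0.0449 j [-0.313  0.398 -0.423  1.378  0.008  1.62   0.946]
rotvec [-0.35  0.25 -0.02] shift [0.     0.0001 0.0001]
t 3.52 p [0.4533 0.3275 0.2455] q [ 0.665   0.7348 -0.1005 -0.088 ] F [-0.1 -0.5  0.2] w 0.0449 j [-0.313  0.398 -0.423  1.378  0.008  1.62   0.946]
rotvec [-0.35  0.25 -0.02] shift [-0.0001 -0.0052 -0.0192]
t 3.52 p [0.4533 0.3275 0.2455] q [ 0.665   0.7348 -0.1005 -0.088 ] F [-0.1 -0.5  0.2] w 0.0449 j [-0.313  0.398 -0.423  1.378  0.008  1.62   0.946]
rotvec [-0.35  0.25 -0.02] shift [ 0.     -0.1016  0.0073]
```

Fingers close slowly (~70 mm/s); keep closing in place.

Emit:
carry_out:
  increments: "0 0 0 0 0 0 0.015; 0 0 0 0 0 0 0.015; 0 0 0 0 0 0 0.015; 0 0 0 0 0 0 0.015; 0 0 0 0 0 0 0.015"
  squeeze: 55

```text
time: 4.15
ee_pos: [0.4533, 0.3276, 0.2455]
eef_rot: [0.665, 0.735, -0.1, -0.088]
ft_force: [0.5, 0.2, -0.4]
width: 0.024
```

Run:
```python
from h import *
st(); snap(["wrist"],"4")
```

```text
t 4.15 p [0.4533 0.3276 0.2455] q [ 0.6649  0.7349 -0.1004 -0.088 ] F [ 0.5  0.2 -0.4] w 0.024 j [-0.313  0.398 -0.423  1.378  0.008  1.62   0.946]
```

View pics/wrist4.png

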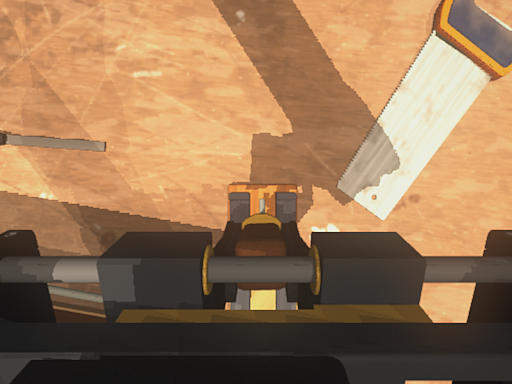

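Emit:
carry_out:
  increments: "0 0 0 0 -0.0025 -0.01 0.015; 0 0 0 0 -0.005 -0.0195 0.015; 0 0 0 0 -0.029 -0.013 0.015; 0 0 0 0 -0.065 -0.003 0.015; 0 0 0 0 -0.1015 0.007 0.015"
  squeeze: 58

```text
time: 4.82
ee_pos: [0.3531, 0.3176, 0.2663]
eef_rot: [0.665, 0.735, -0.1, -0.088]
ft_force: [0.1, -0.2, -1.4]
width: 0.0235
```

Run:
```python
from h import *
st(); snap(["wrist","side","scene"],"5")
crop("side5",110,260,140,260,5,"c5");
```

```text
t 4.83 p [0.3531 0.3176 0.2663] q [ 0.665   0.7349 -0.1001 -0.0879] F [ 0.1 -0.2 -1.4] w 0.0235 j [-0.306  0.192 -0.47   1.586 -0.077  1.596  0.899]
```

View pics/c5.png

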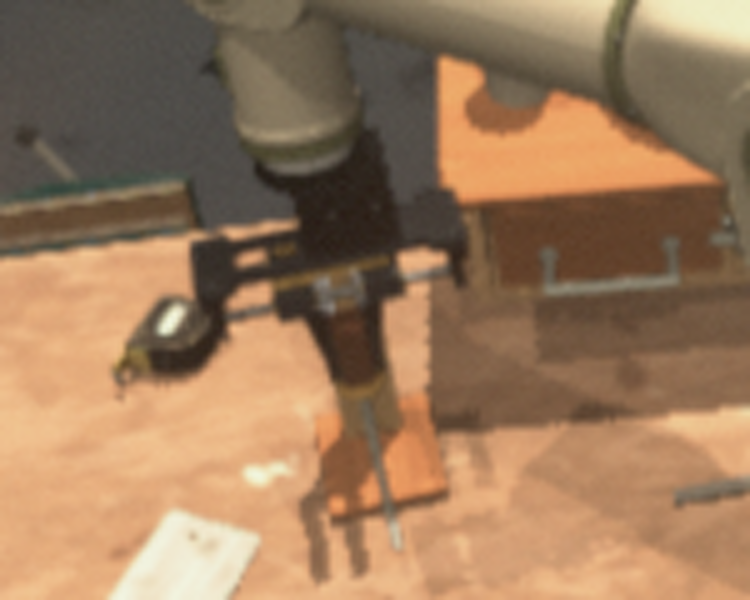

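View pics/wrist5.png

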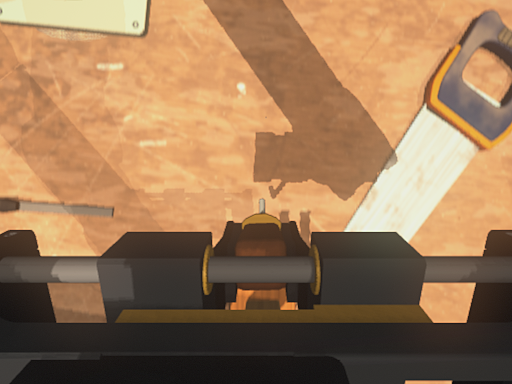

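Run:
```python
from h import *
for n in ["wrist2","scene1","side1","side5","scene5"]:
    p,d,K,E=load(n); C=cloud(d,K,E); X=C[...,0];Y=C[...,1];Z=C[...,2]
    k=(Z>.045)&(Z<.075)&(X>.5)&(X<.61)&(Y>.02)&(Y<.18)&(d>0)
    P=C[k]
    print(n,len(P))
    if len(P)>10:
        # front most
        out=[]
        for y in np.arange(.02,.18,.01):
            q=P[abs(P[:,1]-y)<.005]
            if len(q): out.append((round(y,3),len(q),q[:,0].min().round(3),q[:,0].mean().round(3),q[:,2].max().round(3)))
        print(out)
    k=(Z>.06)&(Z<.1)&(X>.5)&(X<.6)&(Y>-.12)&(Y<.0)&(d>0); P=C[k]
    v,u=np.where(k)
    print("knob",len(P), P.mean(0) if len(P) else "", P[:,0].min() if len(P) else "", (u.min(),u.max(),v.min(),v.max()) if len(P) else "")
crop("wrist2",0,200,180,250,4,"c6")
```

```text
wrist2 481
[(np.float64(0.05), 27, np.float64(0.576), np.float64(0.594), np.float64(0.066)), (np.float64(0.06), 87, np.float64(0.575), np.float64(0.59), np.float64(0.067)), (np.float64(0.07), 30, np.float64(0.576), np.float64(0.58), np.float64(0.067)), (np.float64(0.08), 29, np.float64(0.576), np.float64(0.58), np.float64(0.067)), (np.float64(0.09), 30, np.float64(0.577), np.float64(0.581), np.float64(0.066)), (np.float64(0.1), 29, np.float64(0.578), np.float64(0.582), np.float64(0.066)), (np.float64(0.11), 31, np.float64(0.579), np.float64(0.583), np.float64(0.067)), (np.float64(0.12), 29, np.float64(0.58), np.float64(0.583), np.float64(0.066)), (np.float64(0.13), 31, np.float64(0.58), np.float64(0.584), np.float64(0.067)), (np.float64(0.14), 30, np.float64(0.581), np.float64(0.585), np.float64(0.066)), (np.float64(0.15), 30, np.float64(0.582), np.float64(0.585), np.float64(0.067)), (np.float64(0.16), 48, np.float64(0.582), np.float64(0.592), np.float64(0.066)), (np.float64(0.17), 50, np.float64(0.584), np.float64(0.595), np.float64(0.067))]
knob 457 [ 0.58530005 -0.06179222  0.0784
[... 3354 characters left out ...]
np.float64(0.581), np.float64(0.064)), (np.float64(0.15), 4, np.float64(0.579), np.float64(0.581), np.float64(0.068)), (np.float64(0.16), 7, np.float64(0.574), np.float64(0.585), np.float64(0.069)), (np.float64(0.17), 10, np.float64(0.573), np.float64(0.59), np.float64(0.066))]
knob 4 [ 0.59260716 -0.00073696  0.07825374] 0.5908521795983058 (np.int64(257), np.int64(257), np.int64(187), np.int64(190))
scene5 18
[(np.float64(0.05), 4, np.float64(0.586), np.float64(0.596), np.float64(0.068)), (np.float64(0.06), 14, np.float64(0.574), np.float64(0.591), np.float64(0.07))]
knob 86 [ 0.58639035 -0.06224063  0.07871733] 0.5530297874892808 (np.int64(244), np.int64(266), np.int64(178), np.int64(194))
```

View pics/c6.png

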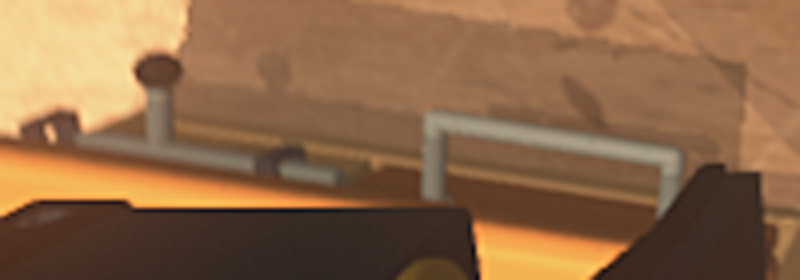

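Run:
```python
from h import *
p,d,K,E=load("wrist2"); C=cloud(d,K,E); X=C[...,0];Y=C[...,1];Z=C[...,2]
k=(Z>.055)&(Z<.07)&(X>.57)&(X<.588)&(Y>.02)&(Y<.2); P=C[k]; print(P[:,1].min(),P[:,1].max()); 
c=np.polyfit(P[:,1],P[:,0],1); print("bar fit",c,np.degrees(np.arctan(c[0])))
k=(Z>.055)&(Z<.1)&(X>.54)&(X<.585)&(Y>-.12)&(Y<.0); P=C[k]
for lo,hi in ((.54,.558),(.558,.564),(.564,.57),(.57,.576),(.576,.583)):
    q=P[(P[:,0]>=lo)&(P[:,0]<hi)]; print(lo,len(q),q[:,1].min().round(4),q[:,1].mean().round(4),q[:,1].max().round(4),q[:,2].max().round(4))
# board corners from scene1: pixels
for n in ["scene0","scene1","wrist2"]:
    p,d,K,E=load(n); C=cloud(d,K,E)
    k=(abs(C[...,2]-.216)<.01)&(C[...,0]>.5)&(C[...,0]<.78)&(C[...,1]>-.2)&(C[...,1]<.3)&(cv2.cvtColor(p,cv2.COLOR_BGR2HSV)[...,1]>120)
    P=C[k]; a=np.radians(-4.35); cy=-np.sin(a)*P[:,0]+np.cos(a)*P[:,1]; cx=np.cos(a)*P[:,0]+np.sin(a)*P[:,1]
    print(n,np.percentile(cy,[0,.3,1,99,99.7,100]).round(4),np.percentile(cx,[0,1,99,100]).round(4))
```

```text
0.05315277138960689 0.17043272638217558
bar fit [0.05101571 0.57677354] 2.9204531771820674
0.54 31 -0.0618 -0.0555 -0.0497 0.0847
0.558 43 -0.0658 -0.0539 -0.0485 0.0852
0.564 27 -0.0611 -0.0538 -0.049 0.0854
0.57 22 -0.0626 -0.0564 -0.0529 0.0819
0.576 22 -0.0624 -0.057 -0.0536 0.082
scene0 [-0.0903 -0.0872 -0.0825  0.2888  0.2894  0.2907] [0.5346 0.5366 0.7213 0.7286]
scene1 [-0.0912 -0.0875 -0.0826  0.2886  0.2895  0.2905] [0.534  0.5364 0.7219 0.7294]
wrist2 [0.0338 0.0392 0.0411 0.2893 0.2894 0.2896] [0.5376 0.5383 0.6627 0.6668]
```

```bash
cat >> h.py <<'E'
CY=-4.35; ca,sa=np.cos(np.radians(CY)),np.sin(np.radians(CY))
CR=np.array([[ca,-sa,0],[sa,ca,0],[0,0,1]])  # cab->world
CO=np.array([.6233,.0527,0])
def c2w(p): return CO+CR@np.array(p,float)
def w2c(p): return CR.T@(np.array(p,float)-CO)
# grasp: tool pose when gripped in rack
MG=R.from_quat([.6649,.7349,-.1004,-.088]).as_matrix(); PG=np.array([.4533,.3276,.2455])
RR=np.array([[np.cos(np.radians(5.7)),-np.sin(np.radians(5.7)),0],[np.sin(np.radians(5.7)),np.cos(np.radians(5.7)),0],[0,0,1]])
RT=MG.T@RR                      # rod axes in tool
OT=MG.T@(np.array([.4580,.3279,.263])-PG)   # rod_grip in tool
# make rod y exactly tool x
def rodpts(M,p):
    g=M@OT+p; A=M@RT
    return dict(grip=g,hook=g-A[:,2]*.208,tip=g-A[:,2]*.222-A[:,0]*.017,A=A)
def proj(n,P):
    z=np.load(f"pics/{n}.npz"); K,E=z["K"],z["E"]; q=E[:3,:3].T@(np.array(P)-E[:3,3]); return (K@(q/q[2]))[:2].round(1)
def pose(yaw,rodtilt,hook):
    """tool target so that rod +x along yaw dir, rod tilted, hook bend at given world point"""
    a,t=np.radians(yaw),np.radians(rodtilt)
    f=np.array([np.cos(a),np.sin(a),0]); u=np.array([0,0,1.]); l=np.array([-np.sin(a),np.cos(a),0])
    d=np.sin(t)*f-np.cos(t)*u
    A=np.stack([np.cos(t)*f+np.sin(t)*u,l,-d],1)
    M=A@RT.T
    g=np.array(hook)+A[:,2]*.208
    return M,g-M@OT
E
python3 - <<'E'
from h import *
from bench import r
print(RT.round(3),OT.round(4))
s=r.read_state(); M=R.from_quat(s["eef_rot"]).as_matrix()
q=rodpts(M,s["ee_pos"]); print(q)
for n in ["wrist5","side5"]: print(n,proj(n,q["hook"]),proj(n,q["tip"]))
crop("wrist5",230,290,180,240,8,"c7")
E
```

```text
[[-0.001  1.    -0.004]
 [ 0.964 -0.    -0.265]
 [-0.265 -0.004 -0.964]] [-0.0002 -0.0001 -0.0181]
{'grip': array([0.3575469 , 0.31819809, 0.28438702]), 'hook': array([0.35789332, 0.31824176, 0.07638732]), 'tip': array([0.34100374, 0.31652625, 0.06235881]), 'A': array([[ 9.94876391e-01, -1.01085073e-01, -1.66547342e-03],
       [ 1.01084863e-01,  9.94877785e-01, -2.09949177e-04],
       [ 1.67816524e-03,  4.05193268e-05,  9.99998591e-01]])}
wrist5 [262.1 214.1] [262.1 200.4]
side5 [188.1 242. ] [189.3 247.4]
```

View pics/c7.png

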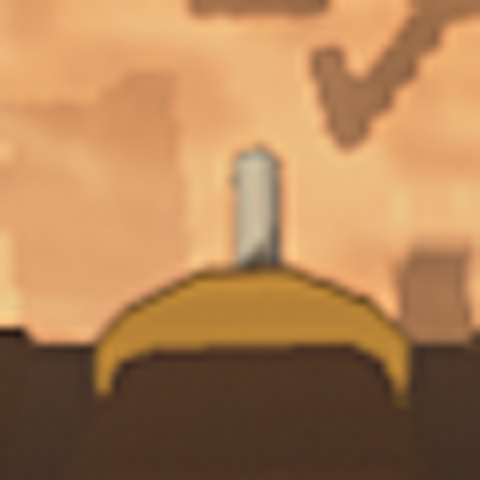

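Run:
```python
from h import *
print("knob cab",w2c([.577,-.0575,.075]))
M,p=pose(CY,30,c2w([-.13,-.085,.09])); print(p, M.round(2)); go(M,p)
```

```text
knob cab [-0.03780808 -0.11339435  0.075     ]
[ 0.38820022 -0.01449321  0.25262456] [[ 0.08  0.96  0.25]
 [ 1.   -0.07 -0.02]
 [-0.    0.25 -0.97]]
t 4.97 p [0.3529 0.3179 0.2669] q [ 0.6643  0.7356 -0.0998 -0.0874] F [ 0.3 -1.  -1.5] w 0.024 j [-0.307  0.191 -0.471  1.586 -0.076  1.596  0.9  ]
rotvec [-29.78   0.05  10.4 ] shift [-0.3342  0.0053  0.0148]
```

Emit:
carry_out:
  increments: "-5 0 1.7 -0.055 0.001 -0.002 0.015; -10 0 3.5 -0.11 0.002 0 0.015; -16 0 5.5 -0.166 0.003 0.004 0.015; -22 0 7.5 -0.222 0.004 0.008 0.015; -28 0 9.5 -0.28 0.005 0.012 0.015"

```text
time: 5.6
ee_pos: [0.3838, 0.0374, 0.2561]
eef_rot: [0.724, 0.68, 0.076, 0.086]
ft_force: [-0.0, -0.9, -2.2]
width: 0.0241
```

Run:
```python
from h import *
M,p=pose(CY,30,c2w([-.13,-.085,.09])); go(M,p)
snap(["wrist"],"6")
```

```text
t 5.6 p [0.3838 0.0374 0.2561] q [0.7242 0.6801 0.0757 0.0859] F [-0.  -0.9 -2.2] w 0.0241 j [-0.029 -0.405 -0.196  2.12  -0.007  1.201  1.292]
rotvec [-1.51 -0.01  0.79] shift [-0.0515  0.0066  0.0055]
```

View pics/wrist6.png

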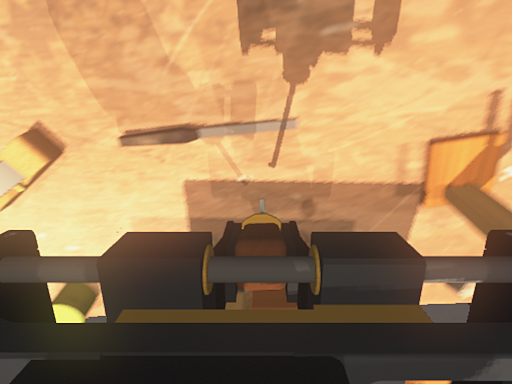

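Run:
```python
from h import *
for y in (-.105,-.109,-.113):
    print(y,"w2 ball",proj("wrist2",c2w([-.058,y,.075])),"pin18",proj("wrist2",c2w([-.02,y,.075])),"scene5 ball",proj("scene5",c2w([-.058,y,.075])),"pin",proj("scene5",c2w([-.03,y,.075])))
for y in (.001,.056,.111): print("bar",y,proj("wrist2",c2w([-.045,y,.06])),proj("scene1",c2w([-.045,y,.06])))
crop("scene5",190,290,150,225,7,"c8"); crop("scene1",190,290,150,225,7,"c9")
```

```text
-0.105 w2 ball [ 43.9 194.2] pin18 [ 44.5 214. ] scene5 ball [259.1 192.7] pin [254.8 188.6]
-0.109 w2 ball [ 41.6 193.8] pin18 [ 42.2 213.6] scene5 ball [259.9 192.3] pin [255.6 188.2]
-0.113 w2 ball [ 39.3 193.4] pin18 [ 40.  213.3] scene5 ball [260.7 191.8] pin [256.4 187.7]
bar 0.001 [108.3 208.1] [235.3 205.5]
bar 0.056 [138.1 213.1] [223.5 212.1]
bar 0.111 [167.6 217.9] [211.2 218.9]
```

View pics/c9.png

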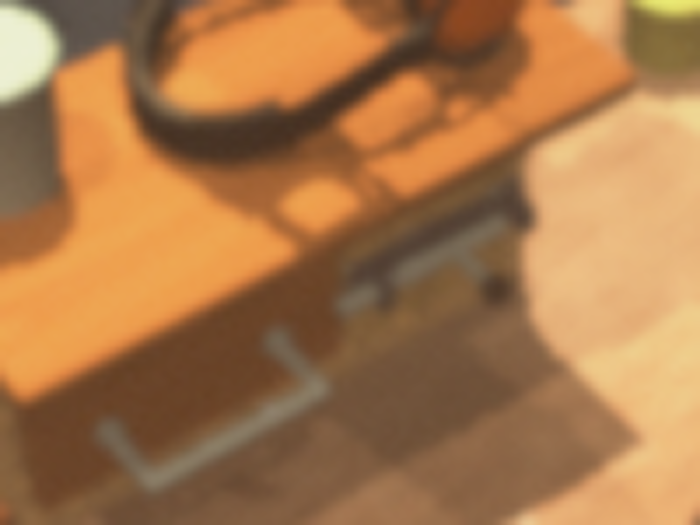

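Run:
```python
from h import *
M,p=pose(CY,30,c2w([-.09,-.084,.068])); go(M,p)
```

```text
t 5.65 p [0.3825 0.0306 0.2548] q [0.7266 0.6772 0.0757 0.0878] F [ 0.7 -8.4 -2.9] w 0.0236 j [-0.025 -0.412 -0.186  2.128 -0.003  1.198  1.297]
rotvec [-1.35  0.19  0.39] shift [-0.0436  0.0419  0.0352]
```

Emit:
carry_out:
  increments: "-0.5 0 0.1 -0.015 0.01 0.01 0.015; -1 0.1 0.3 -0.03 0.025 0.022 0.015; -1.35 0.2 0.4 -0.0435 0.042 0.035 0.015; -1.35 0.2 0.4 -0.0435 0.042 0.035 0.015; -1.35 0.2 0.4 -0.0435 0.042 0.035 0.015"

```text
time: 6.28
ee_pos: [0.4282, -0.0163, 0.2312]
eef_rot: [0.728, 0.674, 0.085, 0.095]
ft_force: [-0.9, 0.3, -1.7]
width: 0.0241
```

Run:
```python
from h import *
M,p=pose(CY,30,c2w([-.033,-.084,.068])); go(M,p)
snap(["scene"],"7")
from bench import r
s=r.read_state(); q=rodpts(R.from_quat(s["eef_rot"]).as_matrix(),s["ee_pos"]); print("hook cab",w2c(q["hook"]).round(4),proj("scene7",q["hook"]),proj("scene7",q["tip"]))
crop("scene7",190,300,150,225,7,"c10")
```

```text
t 6.28 p [ 0.4282 -0.0163  0.2312] q [0.7278 0.6739 0.0851 0.0948] F [-0.9  0.3 -1.7] w 0.0241 j [ 0.007 -0.311 -0.095  2.116  0.018  1.084  1.4  ]
rotvec [-0.02 -0.01 -0.01] shift [-0.0002  0.055   0.0149]
hook cab [-0.09   -0.0835  0.0687] [259.7 201.1] [260.8 205.7]
```

View pics/c10.png

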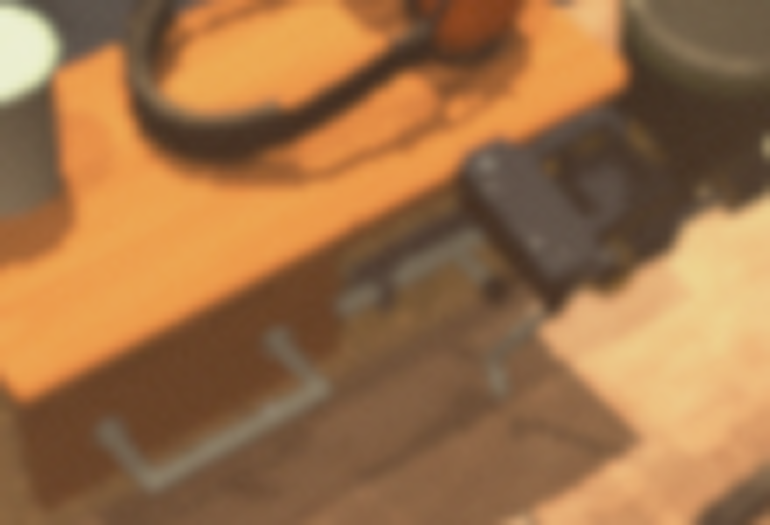

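Emit:
carry_out:
  increments: "0 0 0 0 0.014 0.004 0.015; 0 0 0 0 0.028 0.0075 0.015; 0 0 0 0 0.042 0.0115 0.015; 0 0 0 0 0.055 0.015 0.015; 0 0 0 0 0.055 0.015 0.015"

```text
time: 6.95
ee_pos: [0.4857, -0.0205, 0.2303]
eef_rot: [0.728, 0.674, 0.085, 0.095]
ft_force: [-0.2, -0.2, -1.4]
width: 0.0238
```

Run:
```python
from h import *
M,p=pose(CY,30,c2w([-.033,-.112-.05+.009-.003,.068])); go(M,p)
snap(["scene"],"8")
from bench import r
s=r.read_state(); q=rodpts(R.from_quat(s["eef_rot"]).as_matrix(),s["ee_pos"]); print("hook cab",w2c(q["hook"]).round(4),proj("scene8",q["hook"]),proj("scene8",q["tip"]))
crop("scene8",190,300,150,225,7,"c11")
```

```text
t 6.95 p [ 0.4857 -0.0205  0.2303] q [0.7277 0.674  0.085  0.0946] F [-0.2 -0.2 -1.4] w 0.0238 j [ 0.008 -0.169 -0.082  2.008  0.032  1.051  1.407]
rotvec [-0.04 -0.02  0.01] shift [-0.0724 -0.0006 -0.0002]
hook cab [-0.0331 -0.0836  0.0676] [251.  192.7] [252.2 197.3]
```

View pics/c11.png

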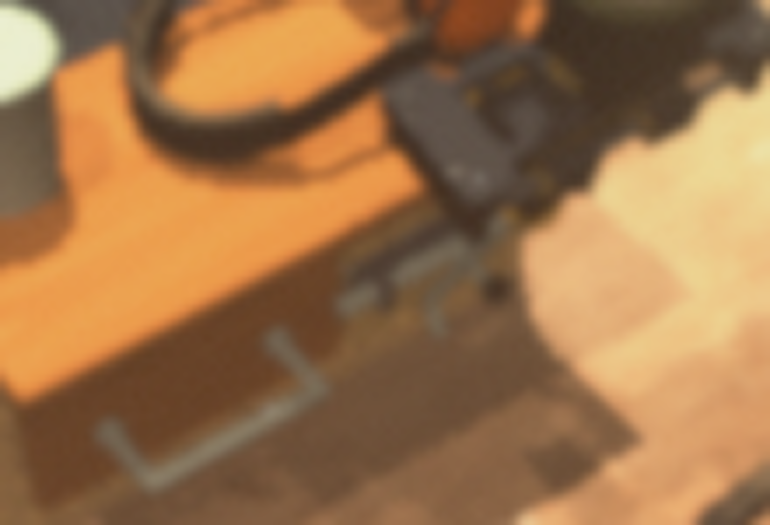

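Emit:
carry_out:
  increments: "0 0 0 -0.01 0 0 0.015; 0 0 0 -0.022 0 0 0.015; 0 0 0 -0.035 0 0 0.015; 0 0 0 -0.048 0 0 0.015; 0 0 0 -0.06 0 0 0.015"

```text
time: 7.62
ee_pos: [0.4803, -0.0812, 0.2305]
eef_rot: [0.728, 0.674, 0.085, 0.095]
ft_force: [0.7, 1.9, -2.5]
width: 0.0239
```

Emit:
carry_out:
  increments: "0 0 0 -0.004 0 0 0.015; 0 0 0 -0.007 0 0 0.015; 0 0 0 -0.01 0 0 0.015; 0 0 0 -0.012 0 0 0.015; 0 0 0 -0.012 0 0 0.015"

```text
time: 8.25
ee_pos: [0.4799, -0.0892, 0.2306]
eef_rot: [0.726, 0.675, 0.087, 0.093]
ft_force: [1.2, 13.6, -2.8]
width: 0.0242
```

Run:
```python
from h import *
from bench import r
s=st(); snap(["scene"],"9")
q=rodpts(R.from_quat(s["eef_rot"]).as_matrix(),s["ee_pos"]); print("hook cab",w2c(q["hook"]).round(4),proj("scene9",q["hook"]),proj("scene9",q["tip"]))
crop("scene9",190,300,140,225,7,"c12")
```

```text
t 8.25 p [ 0.4799 -0.0892  0.2306] q [0.7265 0.6753 0.0868 0.0928] F [ 1.2 13.6 -2.8] w 0.0242 j [ 6.700e-02 -1.700e-01  2.500e-02  2.007e+00 -1.000e-03  1.049e+00
  1.590e+00]
hook cab [-0.0331 -0.1514  0.0678] [264.4 185.3] [265.4 189.9]
```

View pics/c12.png

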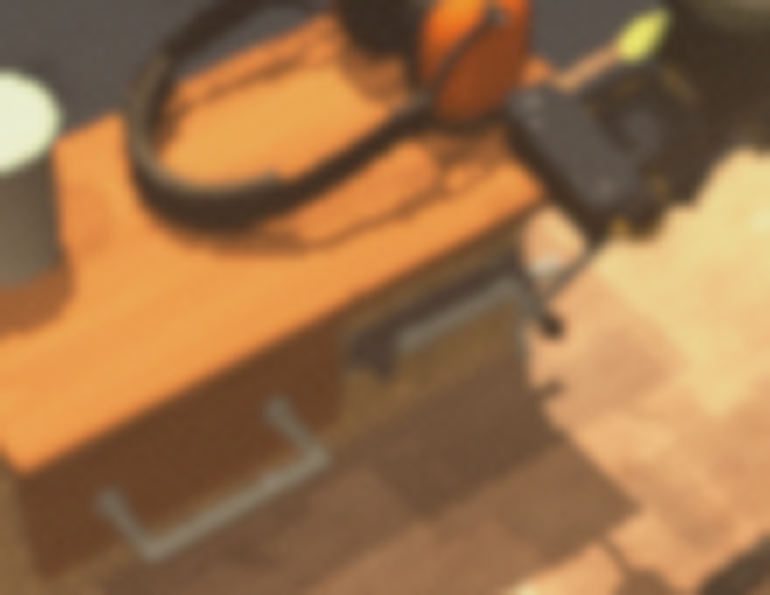

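Run:
```python
from h import *
for n in ["scene1","scene5","scene8","scene9"]:
    p,d,K,E=load(n); C=cloud(d,K,E); W=(C-CO)@CR
    k=(W[...,0]>-.075)&(W[...,0]<-.04)&(W[...,1]<-.09)&(W[...,1]>-.2)&(W[...,2]>.055)&(W[...,2]<.095)
    g=p.max(2)<75
    v,u=np.where(k&g); P=W[k&g]; print(n,len(P),P.mean(0).round(4) if len(P) else"",u.mean(),v.mean())
    # darkest blob
    sub=p.max(2).astype(int)[175:200,245:285]; m=sub<sub.min()+25; vv,uu=np.where(m); print("   dark",sub.min(),uu.mean()+245,vv.mean()+175,len(vv))
for y in (-.112,-.150,-.162): print(y,proj("scene9",c2w([-.05,y,.075])))
crop("scene9",240,290,170,205,14,"c13"); crop("scene1",240,290,170,205,14,"c14")
```

```text
scene1 0  nan nan
   dark 81 254.8695652173913 183.72173913043477 115
scene5 0  nan nan
   dark 78 254.6271186440678 183.70338983050848 118
scene8 1 [-0.0566 -0.1106  0.0801] 260.0 191.0
   dark 68 257.4736842105263 180.80921052631578 152
scene9 0  nan nan
   dark 80 254.20192307692307 182.27884615384616 104
-0.112 [259.2 190.8]
-0.15 [266.7 186.6]
-0.162 [269.1 185.3]<stdin>:6: RuntimeWarning: Mean of empty slice.
  ret = ret.dtype.type(ret / rcount)
```

View pics/c13.png

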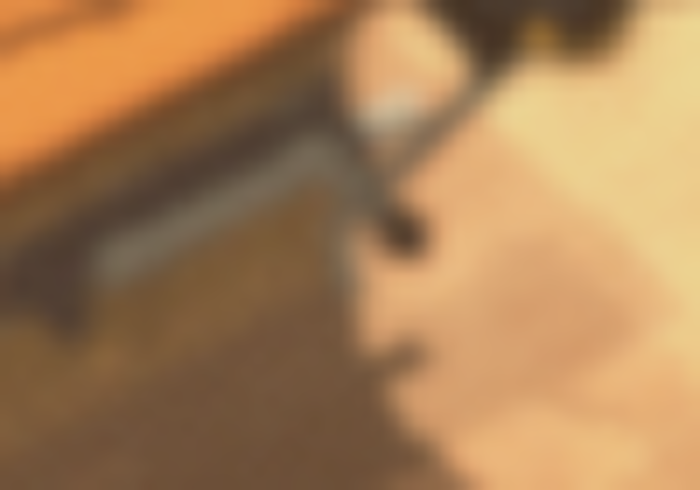

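View pics/c14.png

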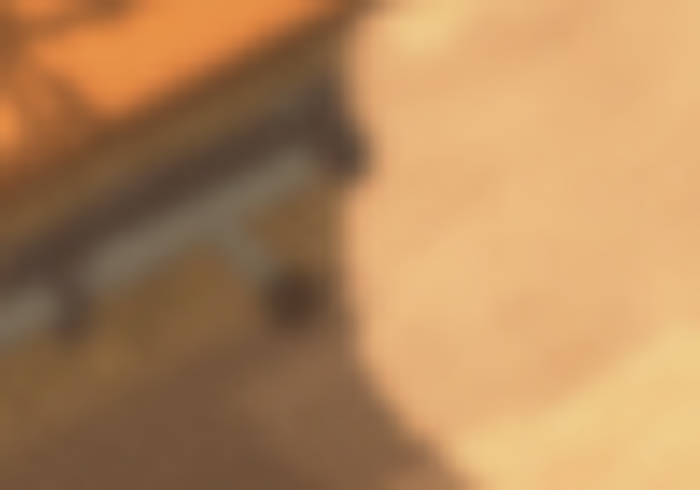

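Run:
```python
from h import *
s=st(); q=rodpts(R.from_quat(s["eef_rot"]).as_matrix(),s["ee_pos"])
for a in (0,.02,.05,.08,.11,.14,.168): 
    P=q["hook"]+q["A"][:,2]*a; print(a,((proj("scene9",P)-[240,170])*14).round(0),w2c(P).round(3))
print("bolt end", [(y,((proj("scene9",c2w([-.012,y,.075]))-[240,170])*14).round(0)) for y in (-.02,-.063,-.07)], "staple", [((proj("scene9",c2w([-.024,y,.075]))-[240,170])*14).round(0) for y in (-.063,-.073)])
print("pin",[((proj("scene9",c2w([x,-.162,.075]))-[240,170])*14).round(0) for x in (-.015,-.03,-.05)])
snap(["wrist"],"9"); print(proj("wrist9",q["hook"]),proj("wrist9",q["tip"])); crop("wrist9",200,330,180,290,6,"c15")
```

```text
t 8.3 p [ 0.4799 -0.0892  0.2306] q [0.7265 0.6753 0.0868 0.0929] F [ 1.6 12.5 -2.3] w 0.0241 j [ 6.700e-02 -1.700e-01  2.500e-02  2.007e+00 -1.000e-03  1.049e+00
  1.590e+00]
0 [342. 213.] [-0.033 -0.151  0.068]
0.02 [364. 192.] [-0.043 -0.151  0.085]
0.05 [400. 157.] [-0.058 -0.152  0.111]
0.08 [437. 120.] [-0.073 -0.152  0.137]
0.11 [476.  84.] [-0.088 -0.152  0.163]
0.14 [515.  45.] [-0.103 -0.152  0.189]
0.168 [554.   7.] [-0.117 -0.152  0.213]
bolt end [(-0.02, array([-74., 356.])), (-0.063, array([ 50., 288.])), (-0.07, array([ 71., 277.]))] staple [array([ 76., 314.]), array([105., 298.])]
pin [array([332., 146.]), array([364., 175.]), array([407., 214.])]
[261.8 214. ] [261.8 200.3]
```

View pics/c15.png

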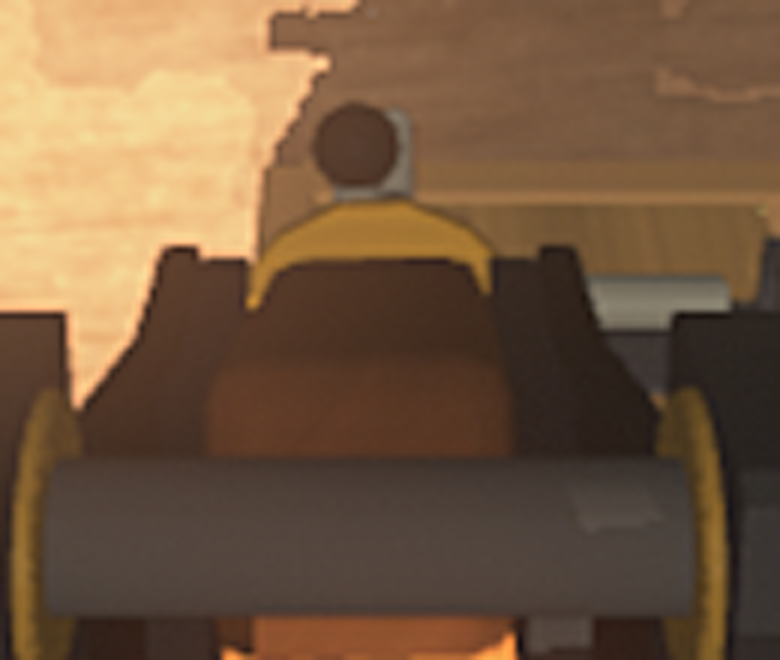

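Run:
```python
from h import *
for y in (-.15,-.156,-.162): print("ball",y,[((proj("wrist9",c2w([x,y,.075]))-[200,180])*6).round(0) for x in (-.043,-.052,-.06)])
for y in (-.06,-.065,-.07,-.075): print("boltend",y,((proj("wrist9",c2w([-.016,y,.081]))-[200,180])*6).round(0))
print("staple",[((proj("wrist9",c2w([-.024,y,.081]))-[200,180])*6).round(0) for y in (-.063,-.073)])
p,d,K,E=load("wrist9"); W=(cloud(d,K,E)-CO)@CR
for u,v in [(259,203),(257,203),(261,205),(302,228),(312,229),(318,230),(321,230),(324,226),(328,232),(330,225),(300,217),(325,216)]: print((u,v),W[v,u].round(4),p[v,u])
crop("wrist9",290,360,200,245,10,"c16")
```

```text
ball -0.15 [array([377., 185.]), array([377., 149.]), array([378., 116.])]
ball -0.156 [array([349., 185.]), array([349., 149.]), array([348., 116.])]
ball -0.162 [array([319., 185.]), array([319., 149.]), array([319., 116.])]
boltend -0.06 [800. 307.]
boltend -0.065 [776. 307.]
boltend -0.07 [753. 307.]
boltend -0.075 [730. 307.]
staple [array([791., 277.]), array([743., 277.])]
(259, 203) [-0.0593 -0.1548  0.0822] [48 62 86]
(257, 203) [-0.0593 -0.1572  0.0821] [46 62 88]
(261, 205) [-0.0568 -0.1524  0.0827] [43 58 83]
(302, 228) [-0.0185 -0.0998  0.078 ] [ 95 112 120]
(312, 229) [-0.0179 -0.0871  0.0792] [102 118 126]
(318, 230) [-0.0177 -0.0797  0.081 ] [113 131 138]
(321, 230) [-0.0008 -0.0702  0.0598] [ 85  98 106]
(324, 226) [ 0.0027 -0.0632  0.0464] [ 56  91 122]
(328, 232) [-0.1869 -0.1306  0.2937] [29 35 42]
(330, 225) [-0.0227 -0.0643  0.077 ] [48 53 60]
(300, 217) [ 0.0027 -0.0946  0.025 ] [ 53  86 116]
(325, 216) [ 0.0029 -0.0571  0.022 ] [ 55  89 118]
```

View pics/c16.png

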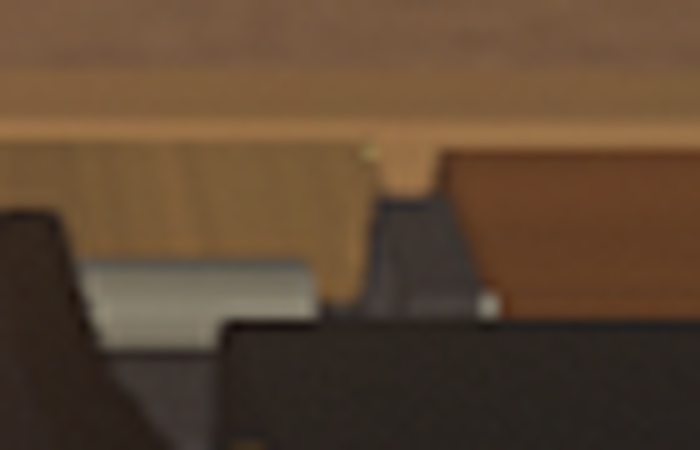

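Run:
```python
from h import *
p,d,K,E=load("wrist9"); W=(cloud(d,K,E)-CO)@CR
for v in (226,228,229,230,231): print(v,[(u,W[v,u].round(3).tolist(),p[v,u].tolist()) for u in range(318,344,2)])
```

```text
226 [(318, [-0.019, -0.079, 0.074], [75, 83, 87]), (320, [0.002, -0.069, 0.047], [65, 85, 100]), (322, [0.003, -0.066, 0.046], [54, 89, 121]), (324, [0.003, -0.063, 0.046], [56, 91, 122]), (326, [-0.014, -0.066, 0.067], [49, 72, 94]), (328, [-0.014, -0.064, 0.068], [55, 59, 66]), (330, [-0.023, -0.065, 0.079], [46, 51, 59]), (332, [-0.023, -0.062, 0.079], [48, 53, 61]), (334, [-0.023, -0.06, 0.079], [49, 53, 62]), (336, [-0.023, -0.057, 0.08], [49, 54, 61]), (338, [0.002, -0.044, 0.047], [33, 56, 89]), (340, [0.001, -0.041, 0.048], [37, 62, 98]), (342, [0.001, -0.039, 0.049], [37, 62, 97])]
228 [(318, [-0.018, -0.079, 0.077], [94, 109, 116]), (320, [-0.018, -0.076, 0.077], [99, 113, 118]), (322, [0.003, -0.067, 0.051], [51, 90, 123]), (324, [0.003, -0.064, 0.05], [55, 92, 124]), (326, [-0.011, -0.066, 0.068], [51, 66, 82]), (328, [-0.011, -0.064, 0.069], [56, 61, 69]), (330, [-0.247, -0.153, 0.368], [45, 51, 58]), (332, [-0.023, -0.063, 0.083], [48, 51, 60]), (334, [-0.024, -0.061, 0.085], [48, 52, 60]), (336, [-0.023, -0.058, 0.084], [48, 51, 58]), (338, [0.002, -0.045, 0.051], [36,
[... 1209 characters left out ...]
20, 126]), (340, [0.001, -0.043, 0.057], [29, 53, 89]), (342, [0.001, -0.041, 0.057], [37, 62, 98])]
231 [(318, [-0.016, -0.079, 0.08], [99, 115, 120]), (320, [-0.016, -0.077, 0.081], [100, 115, 122]), (322, [-0.002, -0.07, 0.063], [38, 41, 48]), (324, [-0.001, -0.067, 0.063], [44, 48, 53]), (326, [-0.006, -0.066, 0.068], [45, 48, 55]), (328, [-0.006, -0.063, 0.068], [51, 55, 63]), (330, [-0.02, -0.066, 0.086], [45, 49, 56]), (332, [-0.02, -0.063, 0.086], [49, 54, 61]), (334, [-0.019, -0.06, 0.085], [49, 55, 61]), (336, [-0.02, -0.058, 0.086], [46, 51, 58]), (338, [-0.004, -0.049, 0.065], [83, 94, 100]), (340, [0.001, -0.044, 0.059], [30, 47, 76]), (342, [0.001, -0.041, 0.06], [35, 55, 84])]
```

Emit:
carry_out:
  increments: "0 0 0 0.01 0 0 0.015; 0 0 0 0.02 0 0 0.015; 0 0 0 0.02 -0.025 -0.006 0.015; 0 0 0 0.02 -0.055 -0.014 0.015; 0 0 0 0.02 -0.068 -0.018 0.015"

```text
time: 8.98
ee_pos: [0.4103, -0.0645, 0.231]
eef_rot: [0.727, 0.675, 0.087, 0.093]
ft_force: [0.7, 1.1, -1.8]
width: 0.0237
```

Run:
```python
from h import *
s=st(); snap(["wrist","scene"],"10"); q=rodpts(R.from_quat(s["eef_rot"]).as_matrix(),s["ee_pos"]); print("hook cab",w2c(q["hook"]).round(4),proj("scene10",q["hook"]),proj("scene10",q["tip"]),proj("wrist10",q["tip"]))
crop("wrist10",200,330,180,290,6,"c17");crop("scene10",190,300,140,225,7,"c18")
p,d,K,E=load("scene10"); W=(cloud(d,K,E)-CO)@CR
M,p=pose(CY,36,c2w([-.09,.055,.105])); go(M,p)
```

```text
t 8.97 p [ 0.4103 -0.0645  0.231 ] q [0.7266 0.6751 0.0867 0.0933] F [ 0.7  1.1 -1.8] w 0.0237 j [ 0.057 -0.35  -0.015  2.144  0.003  1.093  1.539]
hook cab [-0.1043 -0.1321  0.0683] [271.7 197.7] [272.7 202.4] [261.8 200.3]
t 9.07 p [ 0.4109 -0.0644  0.2314] q [0.7265 0.6752 0.0871 0.0935] F [ 0.5  0.2 -1.4] w 0.0237 j [ 0.057 -0.349 -0.015  2.142  0.003  1.092  1.539]
rotvec [-5.98 -0.3   0.16] shift [ 0.188   0.004  -0.0247]
```

View pics/c17.png

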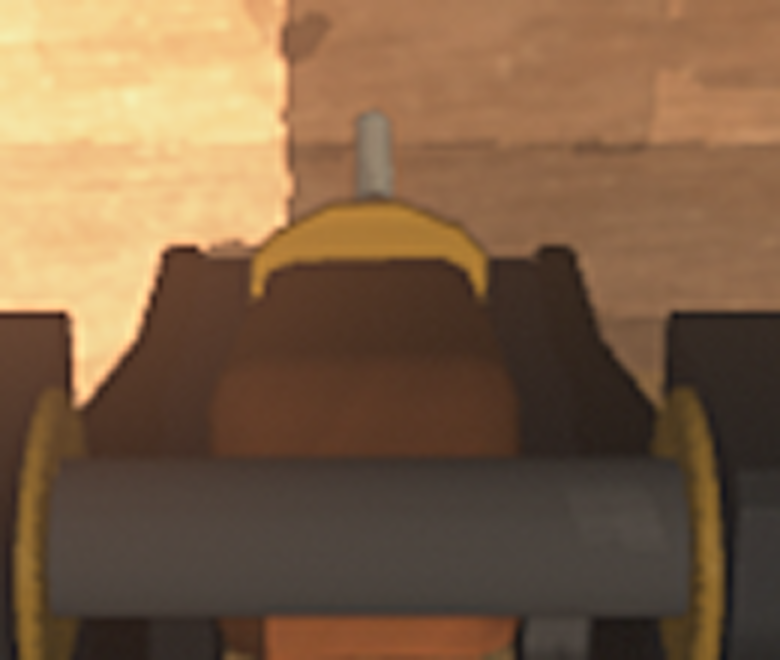

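View pics/c18.png

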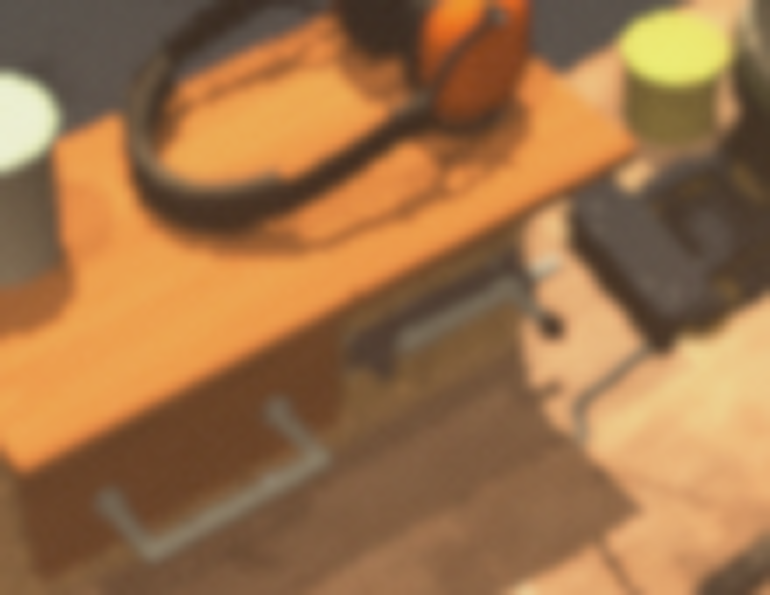

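Emit:
carry_out:
  increments: "-1.5 -0.1 0 0.047 0.001 -0.006 0.015; -3 -0.1 0.1 0.094 0.002 -0.0125 0.015; -4.5 -0.2 0.1 0.141 0.003 -0.0185 0.015; -6 -0.3 0.15 0.188 0.004 -0.0245 0.015; -6 -0.3 0.15 0.188 0.004 -0.0245 0.015"

```text
time: 9.7
ee_pos: [0.4229, 0.1271, 0.2569]
eef_rot: [0.72, 0.67, 0.122, 0.133]
ft_force: [0.1, -0.7, -1.9]
width: 0.0236
```

Run:
```python
from h import *
s=st(); snap(["scene"],"11"); q=rodpts(R.from_quat(s["eef_rot"]).as_matrix(),s["ee_pos"]); print("hook cab",w2c(q["hook"]).round(4),proj("scene11",q["hook"]),proj("scene11",q["tip"]))
crop("scene11",190,300,140,225,7,"c19")
for w in ([-.045,.055,.1],[-.024,.055,.097],[-.021,.055,.063]):
    M,p=pose(CY,36,c2w(w)); go(M,p)
```

```text
t 9.7 p [0.4229 0.1271 0.2569] q [0.7198 0.6704 0.1217 0.1331] F [ 0.1 -0.7 -1.9] w 0.0236 j [-0.036 -0.353 -0.412  2.097  0.047  1.055  1.035]
hook cab [-0.0893  0.0596  0.1058] [228.6 211.9] [229.8 216.6]
t 9.75 p [0.4229 0.1247 0.2563] q [0.7208 0.6695 0.1208 0.1329] F [-0.3 -0.2 -1.8] w 0.0239 j [-0.035 -0.353 -0.409  2.098  0.047  1.056  1.037]
rotvec [ 0.04 -0.07  0.17] shift [-0.0015  0.0399  0.0204]
t 9.75 p [0.4229 0.1247 0.2563] q [0.7208 0.6695 0.1208 0.1329] F [-0.3 -0.2 -1.8] w 0.0239 j [-0.035 -0.353 -0.409  2.098  0.047  1.056  1.037]
rotvec [ 0.04 -0.07  0.17] shift [-0.0015  0.0585  0.0306]
t 9.75 p [0.4229 0.1247 0.2563] q [0.7208 0.6695 0.1208 0.1329] F [-0.3 -0.2 -1.8] w 0.0239 j [-0.035 -0.353 -0.409  2.098  0.047  1.056  1.037]
rotvec [ 0.04 -0.07  0.17] shift [-0.0014  0.0493  0.0635]
```

View pics/c19.png

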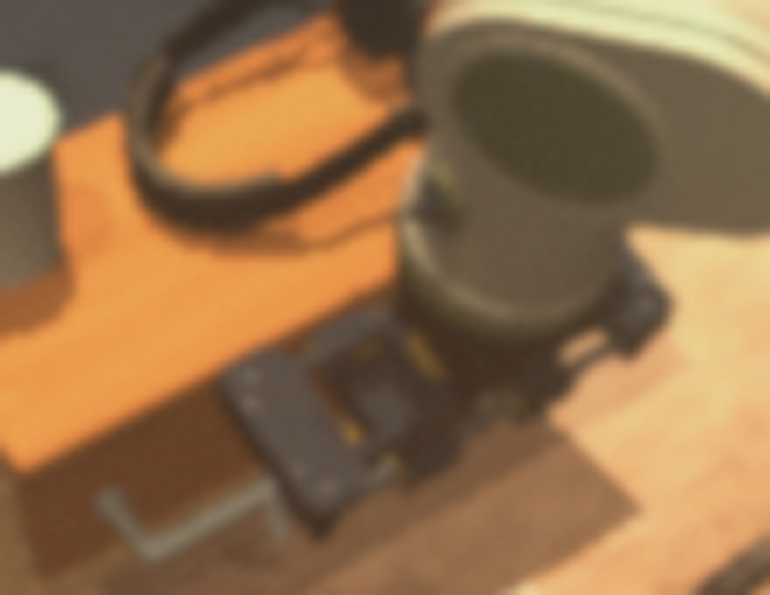

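Emit:
carry_out:
  increments: "0 0 0.1 -0.001 0.02 0.01 0.015; 0 0 0.1 -0.0015 0.04 0.0205 0.015; 0 0 0.1 -0.0015 0.0585 0.0305 0.015; 0 0 0.1 -0.0015 0.0585 0.0305 0.015; 0 0 0.1 -0.0015 0.0585 0.0305 0.015"

```text
time: 10.38
ee_pos: [0.4879, 0.1177, 0.2482]
eef_rot: [0.722, 0.669, 0.121, 0.133]
ft_force: [-0.9, 0.1, -1.8]
width: 0.0239
```

Run:
```python
from h import *
s=st(); snap(["scene"],"12"); q=rodpts(R.from_quat(s["eef_rot"]).as_matrix(),s["ee_pos"]); print("hook cab",w2c(q["hook"]).round(4),w2c(q["tip"]).round(4),proj("scene12",q["hook"]),proj("scene12",q["tip"]))
crop("scene12",190,300,140,225,7,"c20")
for w in ([-.021,.055,.063],):
    M,p=pose(CY,36,c2w(w)); go(M,p)
```

```text
t 10.38 p [0.4879 0.1177 0.2482] q [0.7217 0.6686 0.1205 0.1326] F [-0.9  0.1 -1.8] w 0.0239 j [-0.004 -0.195 -0.394  2.005  0.11   1.     1.047]
hook cab [-0.0242  0.0545  0.0968] [-0.0297  0.0545  0.0755] [220.1 202.2] [221.3 206.8]
t 10.43 p [0.4878 0.118  0.2484] q [0.7215 0.6688 0.1207 0.1327] F [-0.1  0.2 -1.5] w 0.0241 j [-0.005 -0.195 -0.394  2.005  0.11   1.     1.047]
rotvec [ 0.02 -0.06  0.05] shift [ 0.0005 -0.009   0.033 ]
```

View pics/c20.png

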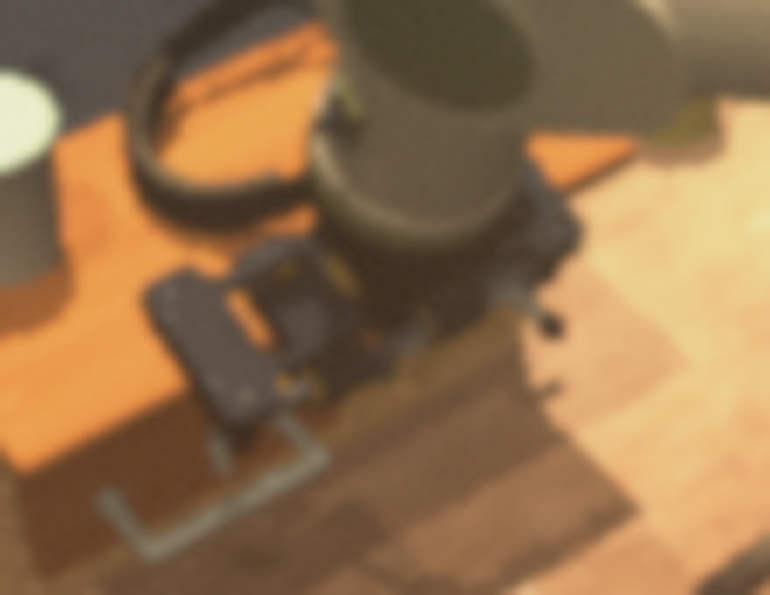

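Emit:
carry_out:
  increments: "0 0 0 0 -0.0025 0.009 0.015; 0 0 0 0 -0.005 0.018 0.015; 0 0 0 0 -0.0075 0.027 0.015; 0 0 0 0 -0.009 0.033 0.015; 0 0 0 0 -0.009 0.033 0.015"

```text
time: 11.05
ee_pos: [0.4908, 0.1175, 0.2137]
eef_rot: [0.722, 0.669, 0.12, 0.133]
ft_force: [1.1, -0.1, -3.0]
width: 0.0235
```

Run:
```python
from h import *
s=st(); snap(["scene"],"13"); q=rodpts(R.from_quat(s["eef_rot"]).as_matrix(),s["ee_pos"]); print("hook cab",w2c(q["hook"]).round(4),w2c(q["tip"]).round(4),proj("scene13",q["hook"]),proj("scene13",q["tip"]))
crop("scene13",190,300,140,225,7,"c21")
for w,t in (([-.036,.055,.062],36),([-.075,.055,.062],33),([-.111,.055,.062],30),([-.114,.055,.062],30)):
    M,p=pose(CY,t,c2w(w)); go(M,p)
```

```text
t 11.05 p [0.4908 0.1175 0.2137] q [0.7216 0.6688 0.1203 0.1325] F [ 1.1 -0.1 -3. ] w 0.0235 j [-0.003 -0.162 -0.404  2.052  0.133  0.925  1.019]
hook cab [-0.0213  0.0545  0.0623] [-0.0268  0.0545  0.041 ] [220.3 207.7] [221.5 212.1]
t 11.1 p [0.4911 0.1176 0.2142] q [0.7215 0.6688 0.1206 0.1327] F [-0.5 -0.1 -1.3] w 0.0237 j [-0.003 -0.162 -0.404  2.051  0.133  0.925  1.02 ]
rotvec [ 0.   -0.05  0.05] shift [ 0.0005 -0.0143 -0.0045]
t 11.1 p [0.4911 0.1176 0.2142] q [0.7215 0.6688 0.1206 0.1327] F [-0.5 -0.1 -1.3] w 0.0237 j [-0.003 -0.162 -0.404  2.051  0.133  0.925  1.02 ]
rotvec [ 3.   -0.05  0.04] shift [ 0.0004 -0.0412 -0.0209]
t 11.1 p [0.4911 0.1176 0.2142] q [0.7215 0.6688 0.1206 0.1327] F [-0.5 -0.1 -1.3] w 0.0237 j [-0.003 -0.162 -0.404  2.051  0.133  0.925  1.02 ]
rotvec [ 6.   -0.05  0.02] shift [ 0.0004 -0.0651 -0.0357]
t 11.1 p [0.4911 0.1176 0.2142] q [0.7215 0.6688 0.1206 0.1327] F [-0.5 -0.1 -1.3] w 0.0237 j [-0.003 -0.162 -0.404  2.051  0.133  0.925  1.02 ]
rotvec [ 6.   -0.05  0.02] shift [ 0.0004 -0.068  -0.0367]
```

View pics/c21.png

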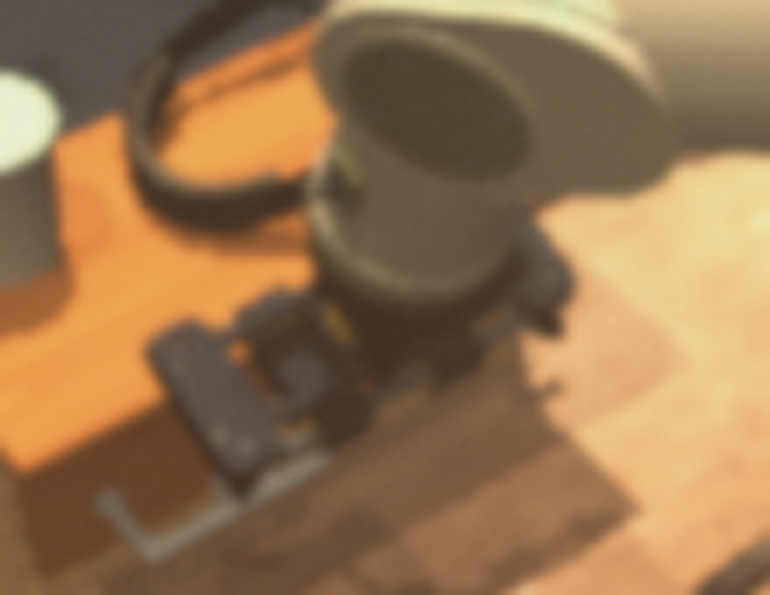

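Emit:
carry_out:
  increments: "0 0 0 0.0005 -0.0085 -0.0025 0.015; 0 0 0 0.0005 -0.0145 -0.0045 0.015; 1 0 0 0.0005 -0.0235 -0.01 0.015; 2 0 0 0.0005 -0.0325 -0.0155 0.015; 3 0 0 0.0005 -0.041 -0.021 0.015"

```text
time: 11.72
ee_pos: [0.4447, 0.1217, 0.2196]
eef_rot: [0.725, 0.672, 0.103, 0.113]
ft_force: [1.9, 0.6, -5.9]
width: 0.0236
```

Run:
```python
from h import *
s=st(); snap(["scene"],"14"); q=rodpts(R.from_quat(s["eef_rot"]).as_matrix(),s["ee_pos"]); print("hook cab",w2c(q["hook"]).round(4))
crop("scene14",190,300,140,225,7,"c22")
for w,t in (([-.095,.055,.062],31),([-.111,.055,.062],30),([-.115,.055,.062],30)):
    M,p=pose(CY,t,c2w(w)); go(M,p)
```

```text
t 11.72 p [0.4447 0.1217 0.2196] q [0.7248 0.6718 0.1027 0.1133] F [ 1.9  0.6 -5.9] w 0.0236 j [-0.021 -0.238 -0.404  2.085  0.066  1.009  1.041]
hook cab [-0.0758  0.0553  0.0623]
t 11.78 p [0.4441 0.1219 0.22  ] q [0.7248 0.6719 0.1025 0.113 ] F [-0.4  0.1 -1.3] w 0.0241 j [-0.021 -0.239 -0.404  2.084  0.065  1.011  1.041]
rotvec [ 1.89 -0.06  0.04] shift [-0.0002 -0.0118 -0.0068]
t 11.78 p [0.4441 0.1219 0.22  ] q [0.7248 0.6719 0.1025 0.113 ] F [-0.4  0.1 -1.3] w 0.0241 j [-0.021 -0.239 -0.404  2.084  0.065  1.011  1.041]
rotvec [ 2.89 -0.06  0.04] shift [-0.0002 -0.0238 -0.0124]
t 11.78 p [0.4441 0.1219 0.22  ] q [0.7248 0.6719 0.1025 0.113 ] F [-0.4  0.1 -1.3] w 0.0241 j [-0.021 -0.239 -0.404  2.084  0.065  1.011  1.041]
rotvec [ 2.89 -0.06  0.04] shift [-0.0002 -0.0276 -0.0136]
```

View pics/c22.png

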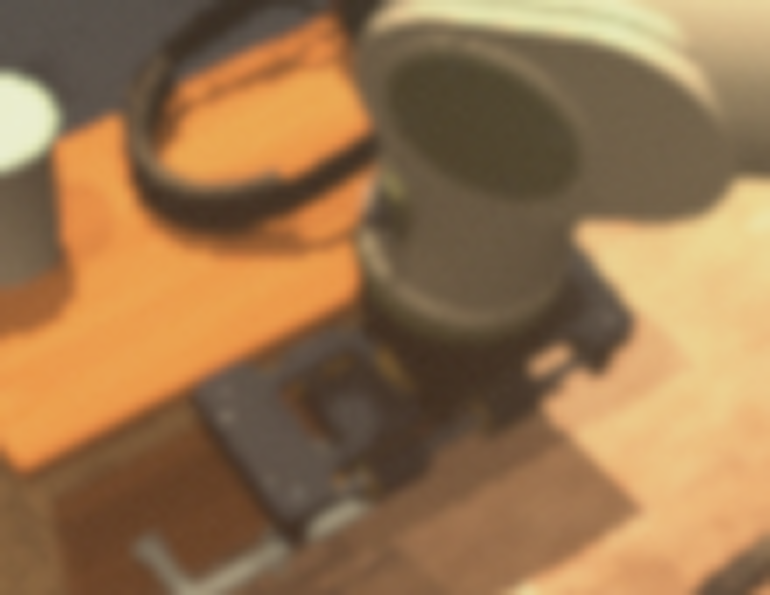

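Drawer is sliding out. Continue to the stop, slowly.

Emit:
carry_out:
  increments: "0.9 0 0 0 -0.0058 -0.0033 0.015; 1.9 0 0 0 -0.0118 -0.0068 0.015; 2.4 0 0 0 -0.018 -0.0096 0.015; 2.9 0 0 0 -0.0238 -0.0124 0.015; 2.9 0 0 0 -0.0276 -0.0136 0.015"

```text
time: 12.4
ee_pos: [0.4146, 0.124, 0.2238]
eef_rot: [0.727, 0.674, 0.086, 0.095]
ft_force: [22.9, 1.5, -29.2]
width: 0.0239
```

Run:
```python
from h import *
s=st(); q=rodpts(R.from_quat(s["eef_rot"]).as_matrix(),s["ee_pos"]); print("hook cab",w2c(q["hook"]).round(4))
```

```text
t 12.4 p [0.4146 0.124  0.2238] q [0.7273 0.6742 0.0862 0.0951] F [ 22.9   1.5 -29.2] w 0.0239 j [-0.032 -0.277 -0.399  2.093  0.022  1.08   1.057]
hook cab [-0.114   0.0554  0.0613]
```

Emit:
carry_out:
  increments: "0 0 0 0 0.009 0.0023 0.015; 0 0 0 0 0.0175 0.0045 0.015; 0 0 0 0 0.0175 0.0045 0.015; 0 0 0 0 0.0225 -0.0145 0.015; 0 0 0 0 0.0275 -0.0345 0.015"

```text
time: 13.02
ee_pos: [0.4319, 0.1228, 0.2645]
eef_rot: [0.727, 0.674, 0.086, 0.095]
ft_force: [-0.1, -0.5, -2.3]
width: 0.0238
```

Run:
```python
from h import *
s=st(); snap(["scene","side","wrist"],"15"); q=rodpts(R.from_quat(s["eef_rot"]).as_matrix(),s["ee_pos"]); print("hook cab",w2c(q["hook"]).round(4),w2c(q["tip"]).round(4),proj("scene15",q["hook"]),proj("scene15",q["tip"]),proj("wrist15",q["tip"]))
crop("scene15",190,300,140,240,7,"c23"); crop("wrist15",200,330,180,290,6,"c24")
for n in ["scene15","side15"]:
    p,d,K,E=load(n); W=(cloud(d,K,E)-CO)@CR
    k=(W[...,2]>.05)&(W[...,2]<.072)&(W[...,1]>-.01)&(W[...,1]<.12)&(W[...,0]<-.095)&(W[...,0]>-.14); P=W[k]; print(n,len(P),P.mean(0) if len(P) else "",np.median(P[:,0]))
for w in ([-.096,.055,.1],[-.16,.055,.105]):
    M,p=pose(CY,30,c2w(w)); go(M,p)
```

```text
t 13.03 p [0.4319 0.1228 0.2645] q [0.7273 0.6743 0.0858 0.0947] F [-0.1 -0.5 -2.3] w 0.0238 j [-0.023 -0.259 -0.382  1.996  0.027  1.16   1.083]
hook cab [-0.0968  0.0555  0.1019] [-0.1045  0.0555  0.0812] [230.7 213.4] [232.2 218.2] [261.2 198.2]
scene15 109 [-0.11707039  0.05826568  0.06415349] -0.11964955096524074
side15 82 [-0.12076171  0.05519545  0.06164429] -0.1232419625791433
t 13.18 p [0.4326 0.123  0.2647] q [0.7273 0.6741 0.0869 0.0953] F [ 0.1  0.5 -2.7] w 0.0236 j [-0.023 -0.259 -0.382  1.996  0.027  1.158  1.082]
rotvec [ 0.16 -0.12  0.03] shift [-0.0005 -0.0004  0.0021]
t 13.18 p [0.4326 0.123  0.2647] q [0.7273 0.6741 0.0869 0.0953] F [ 0.1  0.5 -2.7] w 0.0236 j [-0.023 -0.259 -0.382  1.996  0.027  1.158  1.082]
rotvec [ 0.16 -0.12  0.03] shift [-0.0005 -0.061  -0.0191]
```

View pics/c23.png

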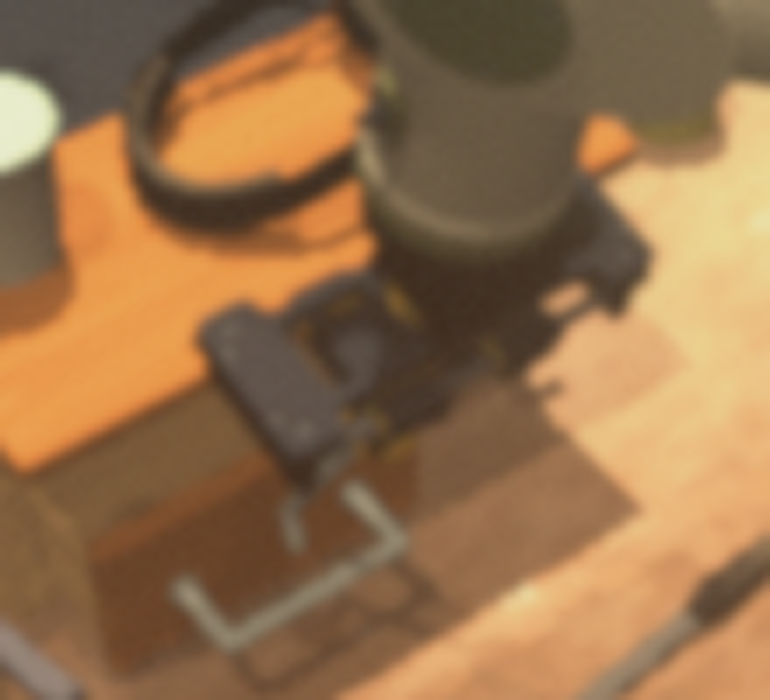

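View pics/c24.png

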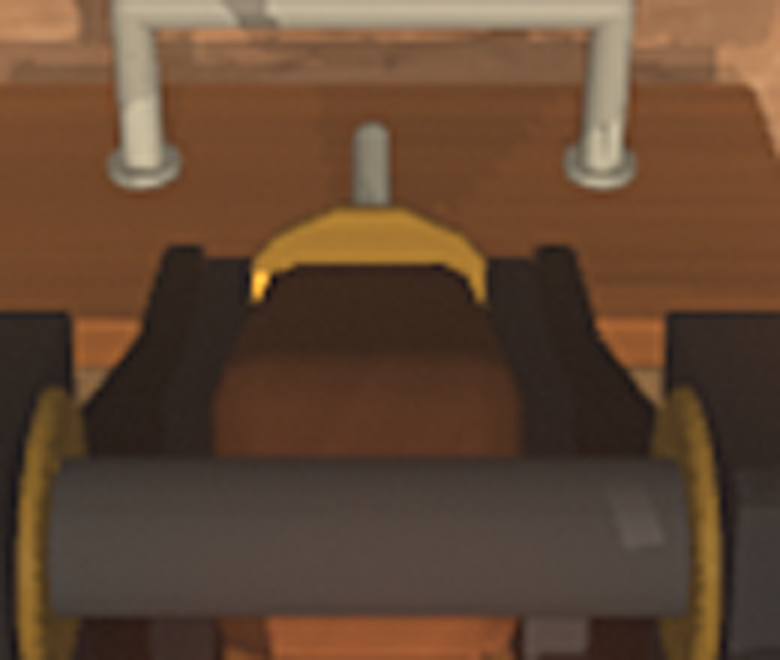

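Emit:
carry_out:
  increments: "0 0 0 0 -0.016 -0.005 0.015; 0 0 0 0 -0.035 -0.011 0.015; 0 0 0 0 -0.06 -0.019 0.015; 0 0 0 0 -0.085 -0.026 0.015; 0 0 0 0 -0.085 -0.026 0.015"

```text
time: 13.8
ee_pos: [0.3429, 0.1298, 0.2674]
eef_rot: [0.727, 0.674, 0.087, 0.096]
ft_force: [0.8, -0.4, -2.4]
width: 0.0236
```

Run:
```python
from h import *
from scipy.spatial.transform import Slerp
s=st(); a=np.radians(5.7); f=np.array([np.cos(a),np.sin(a),0])
M,p=pose(5.7,0,np.array([.458,.3279,.263+.02-.208])-.1*f); go(M,p)
```

```text
t 13.8 p [0.3429 0.1298 0.2674] q [0.7269 0.6745 0.0866 0.0956] F [ 0.8 -0.4 -2.4] w 0.0236 j [-0.071 -0.474 -0.402  2.124 -0.051  1.235  1.055]
t 13.8 p [0.3429 0.1298 0.2674] q [0.7269 0.6745 0.0866 0.0956] F [ 0.8 -0.4 -2.4] w 0.0236 j [-0.071 -0.474 -0.402  2.124 -0.051  1.235  1.055]
rotvec [ 30.05  -0.11 -10.18] shift [ 0.1882 -0.0035  0.0004]
```

Emit:
carry_out:
  increments: "7.5 0 -2.5 0.047 -0.001 0 0.015; 15 0 -5 0.094 -0.002 0 0.015; 22.5 -0.1 -7.6 0.141 -0.003 0 0.015; 30 -0.1 -10.2 0.188 -0.0035 0 0.015; 30 -0.1 -10.2 0.188 -0.0035 0 0.015"

```text
time: 14.42
ee_pos: [0.3545, 0.3192, 0.2602]
eef_rot: [0.664, 0.735, -0.105, -0.092]
ft_force: [0.4, -0.7, -2.3]
width: 0.0234
```

Run:
```python
from h import *
s=st(); snap(["scene","wrist","side"],"16"); a=np.radians(5.7); f=np.array([np.cos(a),np.sin(a),0])
for dx in (-.1,0):
    M,p=pose(5.7,0,np.array([.458,.3279,.263+.02-.208])+dx*f); go(M,p)
q=rodpts(R.from_quat(s["eef_rot"]).as_matrix(),s["ee_pos"])
for n in ["side16","scene16"]: print(n,[ (a,proj(n,q["hook"]+a*q["A"][:,2])) for a in (0,.08,.16)])
crop("side16",130,240,160,260,7,"c25"); crop("scene16",130,240,180,300,6,"c26"); crop("wrist16",200,330,180,290,6,"c27")
```

```text
t 14.43 p [0.3545 0.3192 0.2602] q [ 0.6638  0.7348 -0.1048 -0.0922] F [ 0.4 -0.7 -2.3] w 0.0234 j [-0.196  0.227 -0.603  1.577 -0.048  1.595  0.876]
t 14.57 p [0.3539 0.3172 0.2654] q [ 0.665   0.7349 -0.1    -0.0876] F [ 0.2 -0.6 -1.6] w 0.0239 j [-0.193  0.21  -0.602  1.581 -0.048  1.595  0.877]
rotvec [ 0.07  0.   -0.01] shift [ 0.0005 -0.     -0.0001]
t 14.57 p [0.3539 0.3172 0.2654] q [ 0.665   0.7349 -0.1    -0.0876] F [ 0.2 -0.6 -1.6] w 0.0239 j [-0.193  0.21  -0.602  1.581 -0.048  1.595  0.877]
rotvec [ 0.07  0.   -0.01] shift [ 0.0004  0.0964 -0.0264]
side16 [(0, array([188.1, 243.2])), (0.08, array([185.2, 230.8])), (0.16, array([182.2, 217.4]))]
scene16 [(0, array([215.7, 283.6])), (0.08, array([213.4, 270.4])), (0.16, array([210.8, 255.8]))]
```

View pics/c25.png

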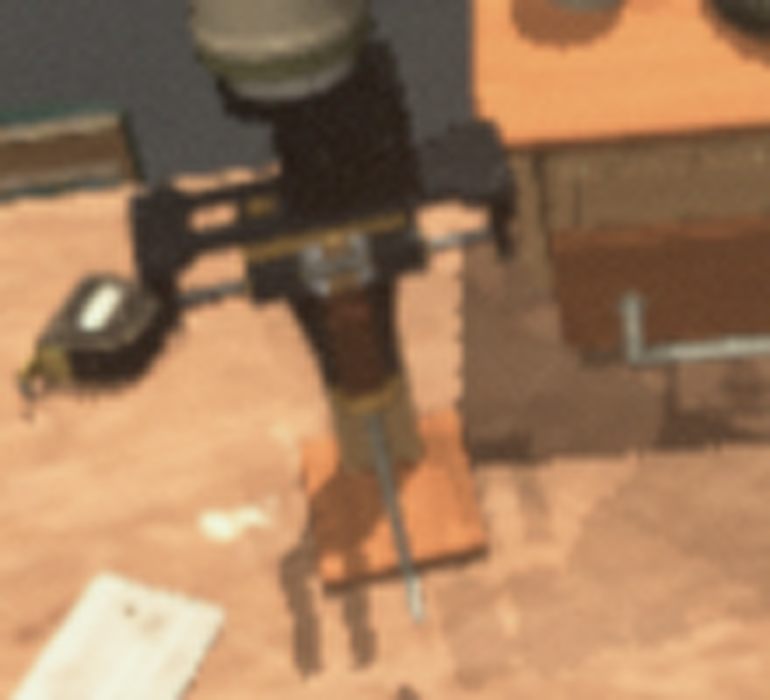

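View pics/c26.png

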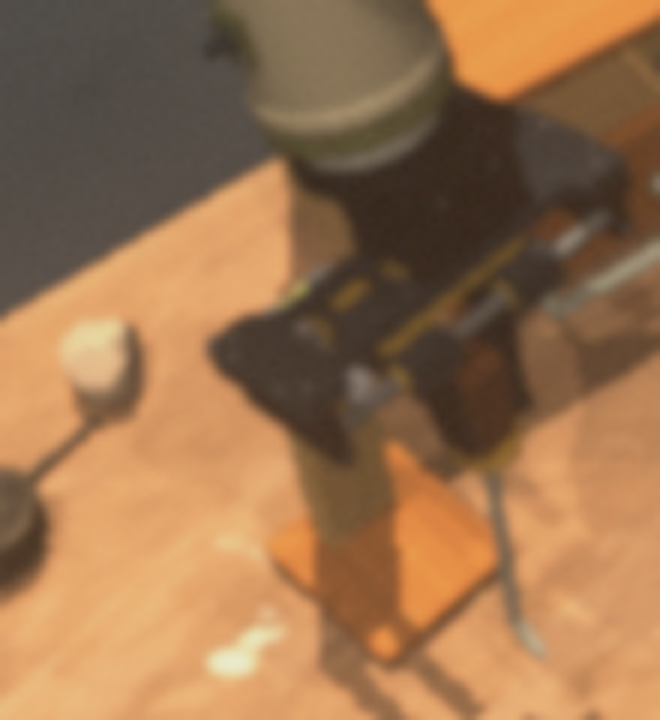

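View pics/c27.png

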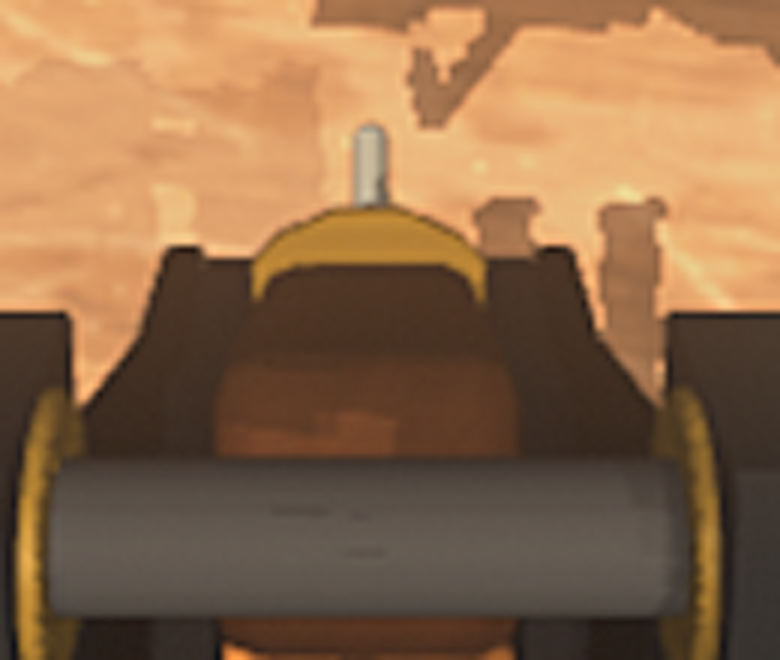

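Emit:
carry_out:
  increments: "0.3 0 0 0.0005 0.02 -0.0055 0.015; 0.6 0 0 0.0005 0.045 -0.0123 0.015; 0.6 0 0 0.0005 0.07 -0.0191 0.015; 0.6 0 0 0.0005 0.0964 -0.0264 0.015; 0.6 0 0 0.0005 0.0964 -0.0264 0.015"

```text
time: 15.2
ee_pos: [0.4548, 0.3263, 0.2667]
eef_rot: [0.666, 0.734, -0.102, -0.09]
ft_force: [-0.8, -1.4, -2.0]
width: 0.0235
```

Run:
```python
from h import *
s=st(); snap(["scene","wrist","side"],"17"); a=np.radians(5.7); f=np.array([np.cos(a),np.sin(a),0])
for dz in (.02,0.004,0):
    M,p=pose(5.7,0,np.array([.458,.3279,.263+dz-.208])); go(M,p)
q=rodpts(R.from_quat(s["eef_rot"]).as_matrix(),s["ee_pos"])
crop("side17",130,240,160,260,7,"c28"); crop("scene17",130,240,180,300,6,"c29"); crop("wrist17",200,330,180,290,6,"c30")
```

```text
t 15.2 p [0.4548 0.3263 0.2667] q [ 0.6659  0.7335 -0.1024 -0.0897] F [-0.8 -1.4 -2. ] w 0.0235 j [-0.221  0.415 -0.554  1.333  0.051  1.67   0.907]
t 15.35 p [0.4526 0.3274 0.2668] q [ 0.6646  0.7345 -0.1029 -0.0903] F [ 0.  -0.7 -1.9] w 0.0236 j [-0.222  0.414 -0.557  1.336  0.05   1.671  0.907]
rotvec [-0.39 -0.   -0.  ] shift [0.0001 0.0011 0.0011]
t 15.35 p [0.4526 0.3274 0.2668] q [ 0.6646  0.7345 -0.1029 -0.0903] F [ 0.  -0.7 -1.9] w 0.0236 j [-0.222  0.414 -0.557  1.336  0.05   1.671  0.907]
rotvec [-0.39 -0.   -0.  ] shift [0.0002 0.0054 0.0165]
t 15.35 p [0.4526 0.3274 0.2668] q [ 0.6646  0.7345 -0.1029 -0.0903] F [ 0.  -0.7 -1.9] w 0.0236 j [-0.222  0.414 -0.557  1.336  0.05   1.671  0.907]
rotvec [-0.39 -0.   -0.  ] shift [0.0002 0.0065 0.0203]
```

View pics/c28.png

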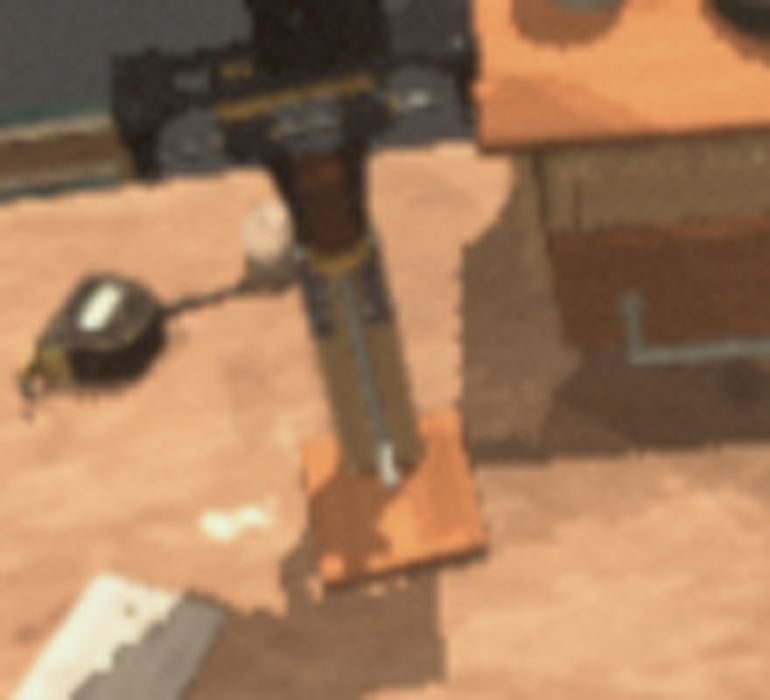

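View pics/c30.png

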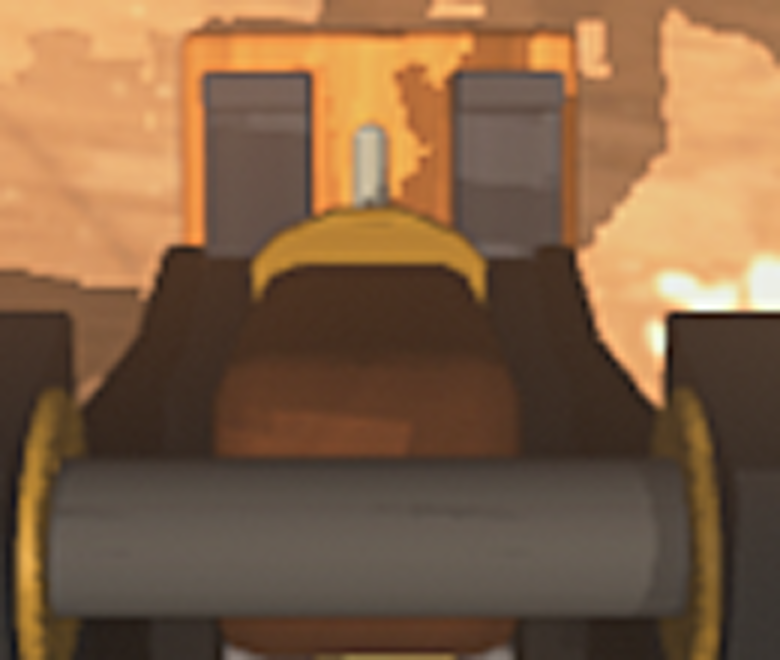

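Emit:
carry_out:
  increments: "0 0 0 0 0.0014 0.0045 0.015; 0 0 0 0 0.003 0.009 0.015; 0 0 0 0 0.0045 0.0135 0.015; 0 0 0 0 0.0056 0.0172 0.015; 0 0 0 0 0.0056 0.0172 0.015"

```text
time: 15.98
ee_pos: [0.4532, 0.3273, 0.2483]
eef_rot: [0.665, 0.734, -0.103, -0.09]
ft_force: [-0.2, 0.3, -1.1]
width: 0.0237
```

Run:
```python
from h import *
s=st(); snap(["wrist"],"18"); crop("wrist18",200,330,180,290,6,"c31")
M,p=pose(5.7,0,np.array([.458,.3279,.263-.208])); go(M,p)
```

```text
t 15.97 p [0.4532 0.3273 0.2483] q [ 0.6646  0.7345 -0.1033 -0.0904] F [-0.2  0.3 -1.1] w 0.0237 j [-0.22   0.424 -0.556  1.363  0.055  1.637  0.909]
t 16.02 p [0.4533 0.3274 0.2486] q [ 0.6646  0.7345 -0.103  -0.0904] F [ 0.3 -0.2 -2.3] w 0.0237 j [-0.22   0.423 -0.556  1.362  0.055  1.637  0.909]
rotvec [-0.41  0.   -0.  ] shift [0.0002 0.0009 0.0029]
```

View pics/c31.png

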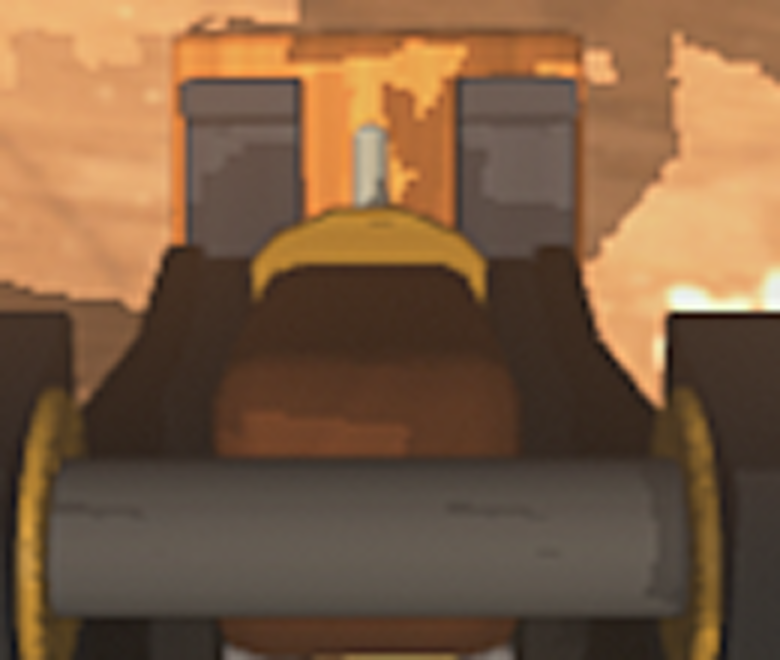

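Emit:
carry_out:
  increments: "0 0 0 0 0.0003 0.001 0.015; 0 0 0 0 0.0006 0.002 0.015; 0 0 0 0 0.0009 0.003 0.015; 0 0 0 0 0.0009 0.003 0.015; 0 0 0 0 0.0009 0.003 0.015"

```text
time: 16.65
ee_pos: [0.4534, 0.3274, 0.2457]
eef_rot: [0.665, 0.735, -0.103, -0.09]
ft_force: [-0.4, -0.6, 3.1]
width: 0.0232
```

Run:
```python
from h import *
from bench import r
print(r.camera_model("wrist")["K"][0,0]); st()
```

```text
286.3030123840913
t 16.65 p [0.4534 0.3274 0.2457] q [ 0.6646  0.7345 -0.1029 -0.0903] F [-0.4 -0.6  3.1] w 0.0232 j [-0.219  0.425 -0.556  1.367  0.056  1.631  0.909]
```

Emit:
carry_out:
  increments: "0 0 0 0 0 0 0.03; 0 0 0 0 0 0 0.04; 0 0 0 0 0 0 0.055; 0 0 0 0 0 0 0.07; 0 0 0 0 0 0 0.087"
  squeeze: 10

```text
time: 17.27
ee_pos: [0.4533, 0.3274, 0.2457]
eef_rot: [0.665, 0.735, -0.103, -0.09]
ft_force: [-0.8, 0.1, -0.5]
width: 0.0621
```

Run:
```python
from h import *
st(); snap(["wrist","side"],"19"); crop("wrist19",200,330,180,290,6,"c32"); crop("side19",130,240,160,260,7,"c33")
```

```text
t 17.27 p [0.4533 0.3274 0.2457] q [ 0.6646  0.7346 -0.1029 -0.0903] F [-0.8  0.1 -0.5] w 0.0621 j [-0.219  0.425 -0.556  1.367  0.056  1.631  0.909]
```

View pics/c32.png

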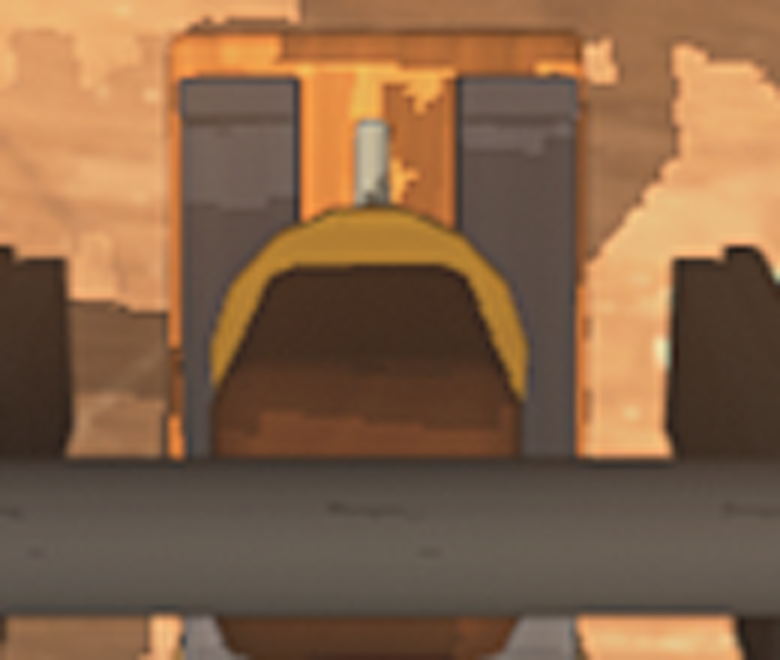

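View pics/c33.png

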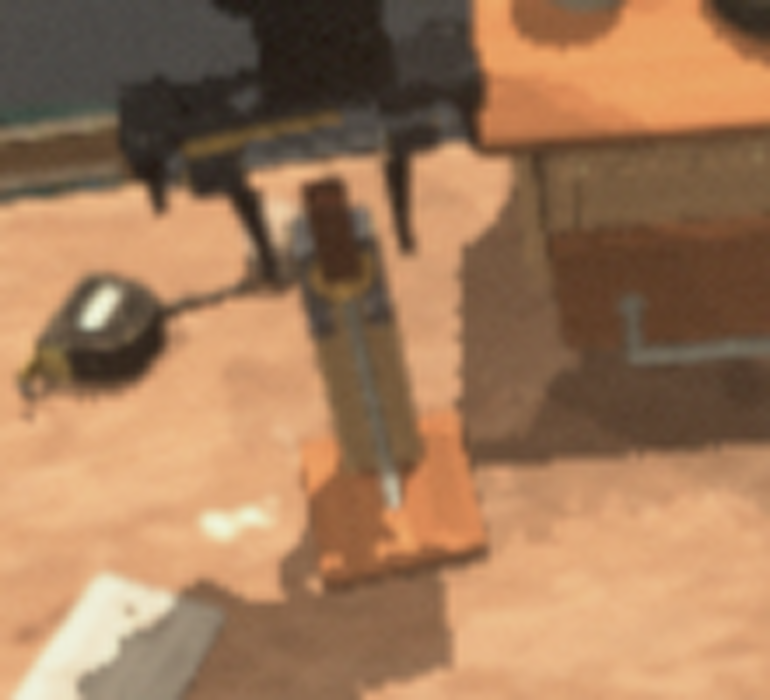

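Rod hangs upright in the fork, free between the opened fingers. Finish opening, then retreat along the tool axis.

Emit:
carry_out:
  increments: "0 0 0 0 0 0 0.087; 0 0 0 0 0 0 0.087; 0 0 0 0 0 -0.015 0.087; 0 0 0 0 0 -0.05 0.087; 0 0 0 0 0 -0.09 0.087"

```text
time: 18.0
ee_pos: [0.4779, 0.33, 0.3342]
eef_rot: [0.665, 0.735, -0.103, -0.09]
ft_force: [-0.2, 0.7, 0.6]
width: 0.0873
```

Emit:
carry_out:
  increments: "0 0 0 0 0 -0.03 0.087; -2 0 0 0 -0.02 -0.06 0.087; -5 0 0 0 -0.04 -0.09 0.087; -8 0 0 0 -0.06 -0.1 0.087; -8 0 0 0 -0.06 -0.1 0.087"

```text
time: 18.62
ee_pos: [0.446, 0.3282, 0.4503]
eef_rot: [0.669, 0.741, -0.049, -0.043]
ft_force: [1.2, -0.5, -0.5]
width: 0.0869
```

Run:
```python
from h import *
st(); snap(["wrist","side","scene"],"20"); crop("side20",100,360,130,270,3,"c34"); crop("scene20",110,350,120,300,3,"c35")
for n in ["scene20","side20"]:
    p,d,K,E=load(n); W=(cloud(d,K,E)-CO)@CR
    k=(W[...,2]>.05)&(W[...,2]<.072)&(W[...,1]>.01)&(W[...,1]<.1)&(W[...,0]<-.1)&(W[...,0]>-.14); P=W[k]; print(n,len(P),P.mean(0).round(4))
    C=cloud(d,K,E); k=(C[...,2]>.285)&(C[...,2]<.305)&(abs(C[...,0]-.458)<.03)&(abs(C[...,1]-.328)<.03); print(C[k].mean(0).round(4),k.sum())
```

```text
t 18.62 p [0.446  0.3282 0.4503] q [ 0.6687  0.7407 -0.0487 -0.0428] F [ 1.2 -0.5 -0.5] w 0.0869 j [-0.275  0.304 -0.563  1.068  0.081  1.913  0.871]
scene20 62 [-0.1215  0.0549  0.0645]
[0.4551 0.3285 0.2939] 71
side20 49 [-0.1246  0.0535  0.0616]
[0.4529 0.3278 0.2915] 36
```

View pics/c34.png

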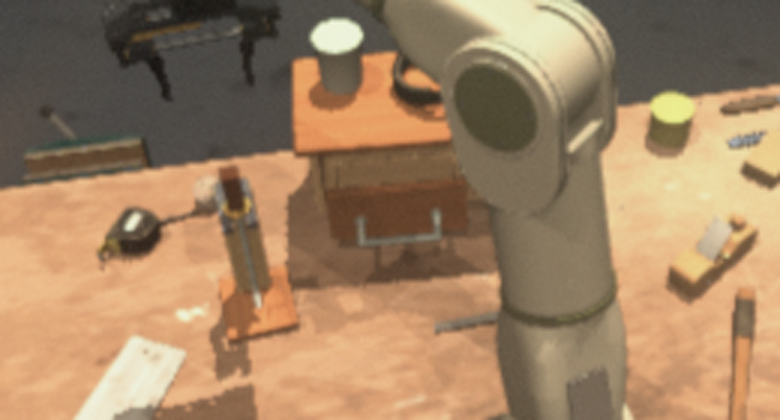

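View pics/c35.png

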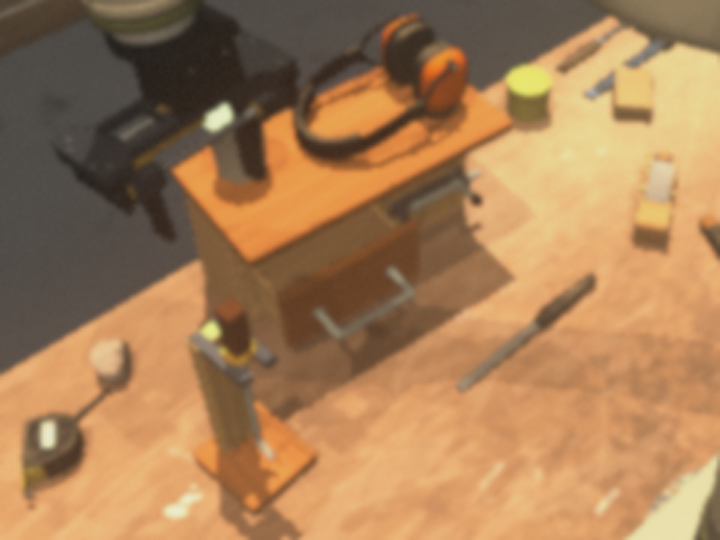

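Run:
```python
from h import *
for a,b in [("scene1",-.045),("scene20",-.12),("side1",-.045),("side20",-.12)]:
    p,d,K,E=load(a); W=(cloud(d,K,E)-CO)@CR
    k=(W[...,2]>.05)&(W[...,2]<.072)&(W[...,1]>.015)&(W[...,1]<.095)&(abs(W[...,0]-b)<.02); print(a,k.sum(),np.median(W[k],axis=0).round(4))
p0=cv2.imread("pics/scene1.png").astype(int)
from bench import r
r.close_job(); print(r.read_state()["time"])
```

```text
scene1 52 [-0.0471  0.0568  0.0648]
scene20 56 [-0.1218  0.0572  0.0649]
side1 39 [-0.0495  0.0572  0.0614]
side20 41 [-0.124   0.0575  0.0608]
the job is handed in; nothing more can be done
the job is handed in; nothing more can be done
```

The job is done and handed in at about 19 s. I took the rod from its rack and pushed the bolt back to its stop. I then hooked the bar handle, pulled the drawer out to its stop, and hung the rod back in the fork and let go.

**What the last checks showed:**
- **Drawer:** the bar moved 74.5 to 74.7 mm, measured with both fixed cameras against the images from before, and the pull met a firm stop of about 23 N back and 29 N down.
- **Bolt:** it met a stop at about 13 N. The wrist camera's depth, measured from the left staple, gives about 49 mm of travel. The coarser pixel shift in the scene camera gave only about 42 mm, so the two disagree. I trust the first, because the force at the stop was far above the bolt's 1.5 N friction. The knob had not moved from there in the final image.
- **Rod:** it stands upright with the collar on the tines and the gripper clear of it. It slipped by up to about 3 mm at the hook in the grip during the drawer pull.
- **Other things:** in the final views the pot, ear defenders and the bystanders in view looked where they were before. I did not measure this, and the arm partly hid the right side of the bench.

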